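Clear the woodcraft table

ROBOT

A 6-joint arm with a two-finger parallel gripper is mounted at the origin on the work surface. World frame = base frame: x ahead of the robot, y to its left, z up, the work surface at z = 0. Lengths are in m, angles in degrees, forces in N, time in s.
With the tool pointing down it reaches from about 0.25 to 0.725 m from the base axis. Payload 9.7 kg.
Tool frame: the origin (TCP) lies on the centre line of the jaws, within the pads' length; the fingertips stand bot.nose_length ahead of it and the grasp point (between the pads) lies 11 mm behind it (bot.nose_length is the distance from the TCP to the fingertips, in m); z points along the fingers, y is the line along which they close (so a half turn about z gives the same grasp; the last joint's range is limited). The gripper opens to 85 mm and grips with 20 to 120 N. Pads are 22 mm wide; open, the fingers measure 114 mm over their backs; the gripper's body (76 mm by 85 mm) begins 54 mm behind the grasp point. The pads swing forward as they close: fully open they stand 13 mm farther back than shut.
Start: joints at [-77.12, 4.979, 10.078, 95.1, 0, 90], TCP at [0.123, -0.536, 0.239] pointing down, gripper open.
Joint ranges: [-179.16, 179.16], [-48.56, 103.87], [-65.8, 70.77], [-126.05, 130.52], [-82.76, 87.17], [-180, 180]. Speed limits (degrees/s): [127.2, 127.2, 147.25, 180, 180, 180].

INTERFACE

Orientations are given as [roll, pitch, yaw] about the fixed x, y, z axes, in that order (R = Rz(yaw) Ry(pitch) Rx(roll)).
In Python, from workcell import bot gives the robot as it stands. The module is installed in compiled form; this text tells all that it offers.
- The arm moves only by the shell command python3 -m inch 'ROWS' [OPENING] [FORCE]. ROWS is JSON, a list of rows, each a list of 4 numbers: the shift along the world's x, y, z in cm, then the turn about the world's z in degrees. A call has exactly 8 rows; each row is the pose to reach, as a shift and turn from the pose commanded when the call began; what a row does not reach only later rows make up. A row lasts 1/8 s, in which the tool goes at most 62.5 mm and 10.7 degrees, less where a joint would pass 70% of its speed; a pose out of reach is approached as far as the arm can. A call with a gripper value outside its range is refused whole. OPENING is the finger opening in cm, from 0 to 8.54, set as the call begins (- or left out, the last holds). The fingers move at their own pace and stop on an object; FORCE is the grip in N (left out, the last holds). Time passes only in rows, so rows that repeat a pose let the fingers close, or fill a call up. It gives the time, the measured TCP pose, the force, the opening and the grip force at its end, in the units of the state.
- bot.get_obs(): the state, without advancing time (a new reading comes with each control period).
- bot.camera(name): name is "scene" or "top"; returns a dict with "img" (420x560x3 uint8, red, green, blue), "fovy" (degrees; the focal length in pixels is half the picture's height over the tangent of half this angle, whatever the lens; pixels are square), "cx", "cy" (the principal point, pixels), "dist" ([k1, k2, p1, p2, k3] as OpenCV has them; the pictures are not rectified), "R" (3x3) and "t" (3): a world point X has camera coordinates R X + t. Camera axes: x right, y down, z forward; pixel columns grow to the right and rows downward; lengths in m; the calibration is good to about 2 mm. A picture is of the moment at which its call begins. There is no depth.
- bot.job_done(): hands the job in; it is judged then, once.
Trained networks look in a picture, given as the dict that the camera call returned (one of the last four; its "shot" number tells which), for a name from the list of things; names that differ only in an ending like _2 or _b are one class to them, and where a whole thing is asked for, a point or a joint stands for the part that bears it (a point fixed in the world has none). Each returns a list of dicts, best first, with "score" (0 to 1); they miss things now and then, are a little off and sometimes report something else, mostly with a low value. They report only what shows in the picture. A call takes as long as a camera call. They do not tell look-alikes from the thing itself.
- bot.find_in(thing, picture): "point" ([column, row] in pixels, amid what is visible of it).
- bot.landmark_of(thing, picture): "point" ([column, row] in pixels: a listed point, or the origin of a listed thing).
The state is a dict: "time": time; "q": joint angles; "qd": joint speeds; "joint_efforts": joint torques, N m; "ee_pos": TCP position; "tcp_rot": TCP orientation; "wrist_force": force on the tool from outside, world axes, zero at the start; "torque": the same for the moment, N m; "opening": finger opening in m; "grasp_force": force on a finger pad.
Only numpy, scipy, OpenCV 4.12 (cv2) and the standard library are available. Lean on these libraries where they do the work, as an engineer would, in place of code of your own. Each camera call takes 0.05 s, during which the arm holds its last target. There are 200 camera calls.

TASK

Clear up after the woodcraft class: stand every long wooden strip end-down in a bay of the slanted rack, pushed down to the bottom of the bay. Gather all the short offcut blocks into the tote while it stands on the table, then hang the tote with the blocks in it on the hook stand by its handle. Leave the glue bottle, the jar and the carved mushroom alone.

Things in the scene. Friction and masses are not known exactly. Their poses are not given: they have to be found in the camera images.
- rack_bays: fixed plywood block of the slanted rack, 226 mm long, leaning 45 degrees; a row of four square bays, 34 x 34 mm inside, 75 mm deep. Origin: on the bays' inner floor, middle of the row. z: along the bays, out of their mouths, 45 degrees up and away from the robot; y: level along the row; x: square to both, 45 degrees down. Upper and lower walls (across x) 8 mm, walls between bays 18 mm thick.
- bay0 (a point): centre of the mouth of bay 0, at y = -78 mm, x = 0, z = 75 mm in the frame of rack_bays (axes as there). A strip on the bay's floor sticks out 85 mm; friction may keep it from sliding down by itself.
- bay1 (a point): centre of the mouth of bay 1, at y = -26 mm, x = 0, z = 75 mm in the frame of rack_bays (axes as there). A strip on the bay's floor sticks out 85 mm; friction may keep it from sliding down by itself.
- bay2 (a point): centre of the mouth of bay 2, at y = 26 mm, x = 0, z = 75 mm in the frame of rack_bays (axes as there). A strip on the bay's floor sticks out 85 mm; friction may keep it from sliding down by itself.
- bay3 (a point): centre of the mouth of bay 3, at y = 78 mm, x = 0, z = 75 mm in the frame of rack_bays (axes as there). A strip on the bay's floor sticks out 85 mm; friction may keep it from sliding down by itself.
- hook: fixed steel hook stand. Origin: foot of its post (16 mm thick, 250 mm high) on the table, z up. A level round arm, 10 mm thick, axis 240 mm high, runs from the post along the body's -x (roughly towards the robot) to x = -137 mm and ends in an upturned tip, 267 mm high, outermost at x = -150 mm. Foot plate 120 x 120 x 14 mm, centred at x = 20 mm.
- hook_seat (a point): top of the hook's arm, 112 mm out from the post and 245 mm above the table: a good place for a handle to rest, just inside the upturned tip.
- tote: loose plywood tote, about 300 g: open box 160 (x) x 90 (y) x 50 mm high, walls and floor 5 mm, with a rigid wooden arch handle over its middle, in the plane x = 0. Origin: centre of the underside, z up. The handle's top is 165 mm above the underside.
- tote_handle (a point): middle of the underside of the handle's top bar, 155 mm above the tote's underside. The bar (10 mm high, 14 mm along x) joins two upright legs, 14 x 8 mm, from 95 to 165 mm height, outer faces 56 mm apart along y, 40 mm clear between; lower down they splay out to the box's sides. Gripped from above across the two legs, the space under the bar stays free for the hook.
- strip0: square wooden strip, 160 x 16 x 16 mm, about 30 g; origin at its centre, x along its length. Starts lying flat on the table. May be absent.
- strip1: square wooden strip, 160 x 16 x 16 mm, about 30 g; origin at its centre, x along its length. Starts lying flat on the table. May be absent.
- strip2: square wooden strip, 160 x 16 x 16 mm, about 30 g; origin at its centre, x along its length. Starts lying flat on the table. May be absent.
- strip3: square wooden strip, 160 x 16 x 16 mm, about 30 g; origin at its centre, x along its length. Starts lying flat on the table. May be absent.
- block0: dark wooden offcut block, 45 x 28 x 28 mm, about 30 g; origin at its centre, x along its 45 mm length. Starts lying on the table.
- block1: dark wooden offcut block, 45 x 28 x 28 mm, about 30 g; origin at its centre, x along its 45 mm length. Starts lying on the table.
- block2: dark wooden offcut block, 45 x 28 x 28 mm, about 30 g; origin at its centre, x along its 45 mm length. Starts lying on the table.
- glue: white glue bottle, 52 mm wide, 130 mm tall, origin at the centre of its underside. Bystander, loose, not to be disturbed.
- mushroom: carved wooden mushroom, 68 mm wide, 85 mm tall, origin at the centre of its underside. Bystander, loose, not to be disturbed.
- jar: glass jar with a steel cap, 64 mm wide, 75 mm tall, origin at the centre of its underside. Bystander, loose, not to be disturbed.
Mind the look-alikes: they are no part of the job. What is shaped like the strip3 but yellow is not meant. Leave any red look-alike of the tote alone.

How it is judged (in metres and radians):
On the way, in this order (a step that is already met when the one before it is completed fails the run):
1. all the offcut blocks lie in the tote, and the tote stands on the table (x of block0 in the frame of tote between -0.078 and 0.078 m and y of block0 in the frame of tote between -0.043 and 0.043 m and z of block0 in the frame of tote between 0 and 0.065 m and x of block1 in the frame of tote between -0.078 and 0.078 m and y of block1 in the frame of tote between -0.043 and 0.043 m and z of block1 in the frame of tote between 0 and 0.065 m and x of block2 in the frame of tote between -0.078 and 0.078 m and y of block2 in the frame of tote between -0.043 and 0.043 m and z of block2 in the frame of tote between 0 and 0.065 m and height (world z) of tote below 0.01 m and angle between tote's own z axis and vertical below 0.1 rad), for 0.2 s.
2. the tote with the blocks in it hangs on the hook by its handle (x of block0 in the frame of tote between -0.078 and 0.078 m and y of block0 in the frame of tote between -0.043 and 0.043 m and z of block0 in the frame of tote between 0 and 0.065 m and x of block1 in the frame of tote between -0.078 and 0.078 m and y of block1 in the frame of tote between -0.043 and 0.043 m and z of block1 in the frame of tote between 0 and 0.065 m and x of block2 in the frame of tote between -0.078 and 0.078 m and y of block2 in the frame of tote between -0.043 and 0.043 m and z of block2 in the frame of tote between 0 and 0.065 m and x of tote_handle in the frame of hook between -0.15 and -0.03 m and y of tote_handle in the frame of hook between -0.03 and 0.03 m and z of tote_handle in the frame of hook between 0.235 and 0.262 m and angle between tote's own z axis and vertical below 0.35 rad and contact force between tote and hook above 1 N and linear speed of tote below 0.05 m/s), for 0.3 s.
At the end, for the whole second after the job is handed in: Every strip present stands in a bay of the rack with its lower end within about 15 mm of the bay's floor, along the bay to 20 degrees, at rest. Every block lies inside the tote. The tote hangs at rest with its handle bar on the hook's arm, between post and tip, tilted less than 20 degrees (all of step 2 and z of strip0 in the frame of rack_bays between 0.055 and 0.097 m and x of strip0 in the frame of rack_bays between -0.03 and 0.03 m and y of strip0 in the frame of rack_bays between -0.11 and 0.11 m and angle between the x axis of each of strip0, strip1, strip2, strip3 and the z axis of rack_bays, either way round below 0.35 rad and linear speed of each of strip0, strip1, strip2, strip3 below 0.02 m/s and z of strip1 in the frame of rack_bays between 0.055 and 0.097 m and x of strip1 in the frame of rack_bays between -0.03 and 0.03 m and y of strip1 in the frame of rack_bays between -0.11 and 0.11 m and z of strip2 in the frame of rack_bays between 0.055 and 0.097 m and x of strip2 in the frame of rack_bays between -0.03 and 0.03 m and y of strip2 in the frame of rack_bays between -0.11 and 0.11 m and z of strip3 in the frame of rack_bays between 0.055 and 0.097 m and x of strip3 in the frame of rack_bays between -0.03 and 0.03 m and y of strip3 in the frame of rack_bays between -0.11 and 0.11 m); the robot touches nothing.
It fails at once if the glue bottle is pushed more than 3 cm or knocked over (distance of glue from where it was at the start of the episode above 0.03 m or angle between glue's own z axis and vertical above 0.5 rad).
It fails at once if the carved mushroom is pushed more than 3 cm or knocked over (distance of mushroom from where it was at the start of the episode above 0.03 m or angle between mushroom's own z axis and vertical above 0.5 rad).
It fails at once if the jar is pushed more than 3 cm or knocked over (distance of jar from where it was at the start of the episode above 0.03 m or angle between jar's own z axis and vertical above 0.5 rad).
Of strip0, strip1, strip2, strip3 only 3 to 4 are there at a start; the rules pass over those that are not, and their reading is None.
At some moment in a run one of block0, block1, block2 may be knocked a few centimetres aside while the robot is not near it.
It also fails if it takes over 208 s, if anything falls off the work surface, if the arm or the gripper's body presses on something with over 40 N, if the wrist force passes 120 N, or if a joint passes its speed limit or range.

## Working session

There is one attempt and no reset: what is moved stays moved. The work goes in short steps, Python scripts to look and compute and a shell command to move; the robot and the scene stay as the last step left them, time stands still between calls to the robot, and variables do not carry over. Pictures are saved under pics/ and viewed, at most 14 in all, crops included, and the job is handed in when it is done.

```bash
mkdir -p pics
cat > h.py <<'E'
import numpy as np, cv2
from workcell import bot
def K(c):
    f=c["img"].shape[0]/2/np.tan(np.radians(c["fovy"])/2)
    return np.array([[f,0,c["cx"]],[0,f,c["cy"]],[0,0,1]])
def ray(c,p):
    u=cv2.undistortPoints(np.array([[p]],float),K(c),np.array(c["dist"],float))[0,0]
    R=np.array(c["R"]);t=np.array(c["t"]); return -R.T@t, R.T@np.array([u[0],u[1],1])
def onz(c,p,z):
    o,d=ray(c,p); return o+d*(z-o[2])/d[2]
def proj(c,X):
    r,_=cv2.Rodrigues(np.array(c["R"])); return cv2.projectPoints(np.array(X,float).reshape(-1,1,3),r,np.array(c["t"],float),K(c),np.array(c["dist"],float))[0].reshape(-1,2)
def tri(c1,p1,c2,p2):
    o1,d1=ray(c1,p1);o2,d2=ray(c2,p2);d1/=np.linalg.norm(d1);d2/=np.linalg.norm(d2)
    s=np.linalg.lstsq(np.c_[d1,-d2],o2-o1,rcond=None)[0];a=o1+d1*s[0];b=o2+d2*s[1]
    return (a+b)/2,np.linalg.norm(a-b)
def save(c,n,box=None,k=1):
    im=c["img"][:,:,::-1]
    if box: im=im[box[1]:box[3],box[0]:box[2]]
    cv2.imwrite("pics/"+n,cv2.resize(im,None,fx=k,fy=k,interpolation=cv2.INTER_CUBIC))
E
python3 - <<'E'
from h import *
print(bot.nose_length, bot.get_obs()["ee_pos"],bot.get_obs()["tcp_rot"])
T=bot.camera("top");S=bot.camera("scene")
save(T,"t0.png",k=1.4);save(S,"s0.png",k=1.4)
for n,c in (("T",T),("S",S)):
    print(n,"cam",np.round(-np.array(c["R"]).T@np.array(c["t"]),2))
    for th in ["rack_bays","bay0","bay3","hook","hook_seat","tote","tote_handle","strip0","block0","glue","mushroom","jar"]:
        L=bot.landmark_of(th,c)
        print(th,[(np.round(d["point"]).tolist(),round(d["score"],2)) for d in L][:8])
E
```

```text
0.008 [ 0.1225758  -0.53595194  0.23857038] [-1.79923307e+02 -8.99559045e-04  1.28807652e+01]
T cam [0.33 0.07 1.84]
rack_bays [([397.0, 223.0], 0.89)]
bay0 [([426.0, 220.0], 0.97), ([401.0, 201.0], 0.92), ([388.0, 197.0], 0.61), ([416.0, 210.0], 0.56)]
bay3 [([426.0, 220.0], 0.97), ([401.0, 201.0], 0.92), ([388.0, 197.0], 0.61), ([416.0, 210.0], 0.56)]
hook [([431.0, 222.0], 0.73), ([416.0, 209.0], 0.71), ([178.0, 181.0], 0.69)]
hook_seat [([178.0, 201.0], 0.57)]
tote [([237.0, 303.0], 0.87), ([258.0, 230.0], 0.76), ([270.0, 166.0], 0.6)]
tote_handle [([248.0, 226.0], 0.63), ([231.0, 307.0], 0.6)]
strip0 [([317.0, 174.0], 0.75), ([313.0, 212.0], 0.67), ([312.0, 193.0], 0.55), ([320.0, 256.0], 0.55), ([432.0, 220.0], 0.28)]
block0 [([264.0, 192.0], 0.69), ([245.0, 174.0], 0.65), ([320.0, 173.0], 0.61), ([271.0, 165.0], 0.5)]
glue [([363.0, 141.0], 0.64)]
mushroom [([309.0, 139.0], 0.73)]
jar [([264.0, 194.0], 0.74), ([290.0, 139.0], 0.7), ([180.0, 183.0], 0.31), ([319.0, 171.0], 0.3)]
S cam [1.24 0.67 0.95]
rack_bays [([198.0, 187.0], 0.96)]
bay0 [([179.0, 182.0], 0.92), ([179.0, 172.0], 0.87), ([188.0, 191.0], 0.76), ([175.0, 160.0], 0.69), ([387.0, 356.0], 0.2)]
bay3 [([179.0, 182.0], 0.92), ([179.0, 172.0], 0.87), ([188.0, 191.0], 0.76), ([175.0, 160.0], 0.69), ([387.0, 356.0], 0.2)]
hook [([383.0, 359.0], 0.91), ([264.0, 304.0], 0.51), ([220.0, 310.0], 0.35)]
hook_seat [([402.0, 247.0], 0.66)]
tote [([400.0, 228.0], 0.72), ([329.0, 264.0], 0.62)]
tote_handle [([408.0, 183.0], 0.55), ([218.0, 311.0], 0.49)]
strip0 [([290.0, 210.0], 0.89), ([242.0, 251.0], 0.84), ([261.0, 241.0], 0.58), ([222.0, 267.0], 0.57), ([264.0, 302.0], 0.54)]
block0 [([296.0, 286.0], 0.85), ([263.0, 303.0], 0.54), ([305.0, 316.0], 0.54)]
glue [([148.0, 263.0], 0.55)]
mushroom [([196.0, 297.0], 0.7)]
jar [([223.0, 314.0], 0.57)]
```

View pics/t0.png

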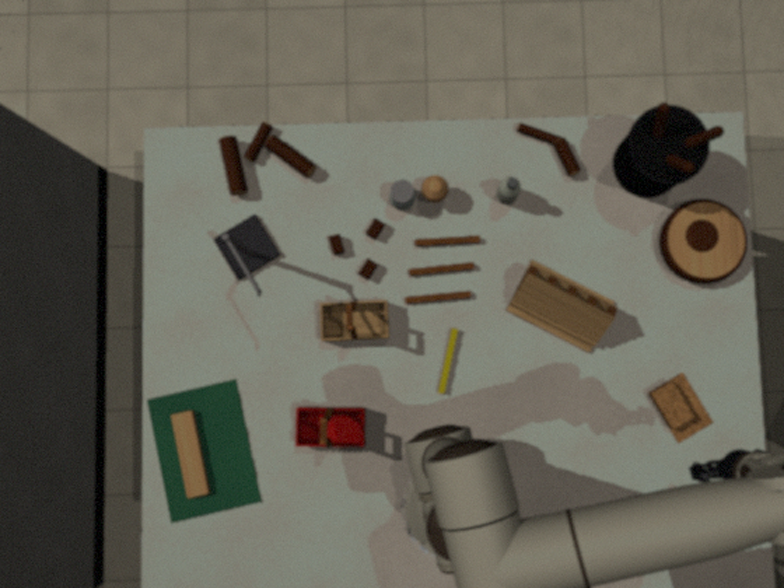

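View pics/s0.png

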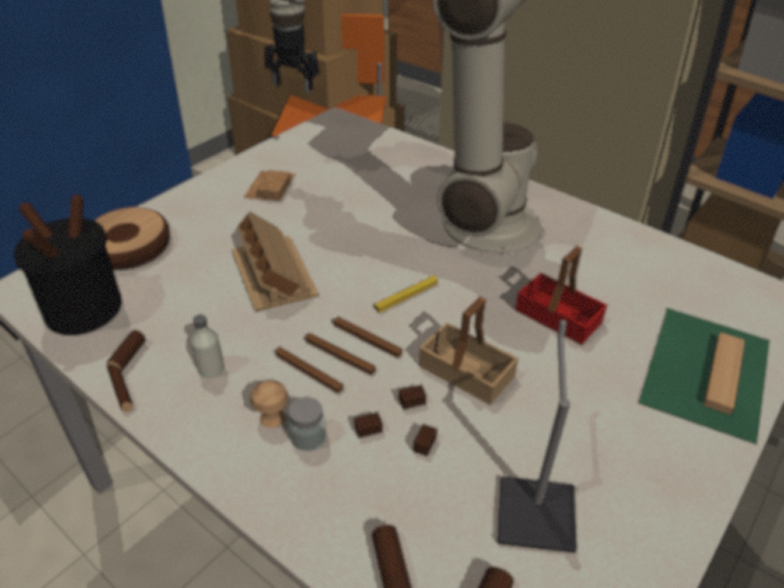

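```bash
cat > m.py <<'E'
from h import *
def comps(c,box,lo=60,vmax=150,amin=25,z=0.0):
    x0,y0,x1,y1=box; im=c["img"][y0:y1,x0:x1]
    im=cv2.resize(im,None,fx=4,fy=4,interpolation=cv2.INTER_CUBIC); h=cv2.cvtColor(cv2.GaussianBlur(im,(0,0),2),cv2.COLOR_RGB2HSV)
    m=((h[...,1]>lo)&(h[...,2]<vmax)).astype(np.uint8)
    n,l,st,ce=cv2.connectedComponentsWithStats(m); out=[]
    for i in range(1,n):
        if st[i,4]<amin*16: continue
        ys,xs=np.nonzero(l==i); P=np.c_[xs,ys].astype(np.float32)
        r=cv2.boxPoints(cv2.minAreaRect(P)); f=lambda p:((np.array(p)+.5)/4-.5+[x0,y0])
        cs=np.array([onz(c,f(p),z) for p in r]); a=cs[1]-cs[0]; b=cs[2]-cs[1]
        L,W=np.linalg.norm(a),np.linalg.norm(b); v=a if L>W else b
        cen=onz(c,f(P.mean(0)),z)
        out.append((np.round(f(P.mean(0)),1).tolist(),np.round(cen,3).tolist(),round(max(L,W),3),round(min(L,W),3),round(np.degrees(np.arctan2(v[1],v[0]))%180,1)))
    return out
E
python3 - <<'E'
from m import *
from scipy.optimize import least_squares
T=bot.camera("top");S=bot.camera("scene")
print("T strips");[print(o) for o in comps(T,(280,160,350,225),z=.016)]
print("T blocks");[print(o) for o in comps(T,(228,150,280,206),z=.028)]
print("S strips");[print(o) for o in comps(S,(190,220,295,285),z=.016)]
print("S blocks");[print(o) for o in comps(S,(250,270,318,330),z=.014)]
Rz=lambda a:np.array([[np.cos(a),-np.sin(a),0],[np.sin(a),np.cos(a),0],[0,0,1]])
# hook
tT=np.array([[163,169],[184,209]]);tS=np.array([[401,289],[401,232],[386,357]])
def fh(p):
    M=lambda X:(Rz(p[2])@np.array(X).T).T+[p[0],p[1],0]
    return np.r_[(proj(T,M([[0,0,.25],[-.145,0,.267]]))-tT).ravel(),(proj(S,M([[0,0,.25],[-.145,0,.267],[0,0,.014]]))-tS).ravel()]
r=least_squares(fh,[.75,.45,0],loss="soft_l1");print("hook",r.x[:2],np.degrees(r.x[2]),np.round(r.fun,1))
# rack
bT=np.array([[426,220],[416,210],[401,201],[388,197]]);bS=np.array([[175,160],[179,172],[179,182],[188,191]])
s=np.sqrt(.5);R0=np.array([[s,0,s],[0,1,0],[-s,0,s]])
B=np.array([[0,y,.075] for y in(-.078,-.026,.026,.078)])
def fr(p):
    X=(Rz(p[3])@R0@B.T).T+p[:3]; return np.r_[(proj(T,X)-bT).ravel(),(proj(S,X)-bS).ravel()]
r=least_squares(fr,[.5,-.3,.05,-.4],loss="soft_l1");print("rack",r.x[:3],np.degrees(r.x[3]),np.round(r.fun,1))
p,q=[bot.landmark_of("tote_handle",c) for c in(T,S)]
print([d["point"] for d in p],[d["point"] for d in q]); print("obj0 tote",onz(T,[258,230],0),onz(S,[329,264],0))
for n,a,b in(("glue",[363,141],[148,263]),("mush",[309,139],[196,297]),("jar",[290,139],[223,314])): print(n,onz(T,a,0),onz(S,b,0))
save(T,"t1.png",(220,150,460,260),3.3)
E
```

```text
T strips
([319.3, 171.9], [0.641, 0.001, 0.016], np.float64(0.163), np.float64(0.02), np.float64(91.7))
([315.1, 191.9], [0.572, 0.017, 0.016], np.float64(0.163), np.float64(0.02), np.float64(94.5))
([312.6, 212.1], [0.503, 0.028, 0.016], np.float64(0.163), np.float64(0.019), np.float64(93.8))
T blocks
([267.6, 163.3], [0.673, 0.176, 0.028], np.float64(0.044), np.float64(0.031), np.float64(146.5))
([240.1, 174.4], [0.638, 0.271, 0.028], np.float64(0.047), np.float64(0.03), np.float64(16.5))
([262.3, 192.0], [0.575, 0.196, 0.028], np.float64(0.043), np.float64(0.031), np.float64(145.2))
S strips
([272.3, 221.0], [0.429, 0.004, 0.016], np.float64(0.031), np.float64(0.016), np.float64(129.4))
([262.4, 240.2], [0.507, 0.034, 0.016], np.float64(0.169), np.float64(0.029), np.float64(93.3))
([242.8, 252.2], [0.576, 0.023, 0.016], np.float64(0.167), np.float64(0.028), np.float64(94.4))
([220.7, 263.8], [0.645, 0.007, 0.016], np.float64(0.169), np.float64(0.026), np.float64(91.3))
([199.6, 277.3], [0.713, -0.001, 0.016], np.float64(0.067), np.float64(0.022), np.float64(78.9))
([289.9, 280.6],
[... 309 characters left out ...]
.27, 0.014], np.float64(0.06), np.float64(0.033), np.float64(16.5))
hook [0.62592751 0.48094072] 29.611329353237902 [-1.8 -0.9  0.3 -0.1  0.7 -1.2  0.4 -2.2 -3.5  0.9]
rack [ 0.45989062 -0.25881394  0.03118984] -29.88559416629277 [ 3.7 -2.  -0.5  0.5  0.4  2.  -0.7 -1.5  0.4  2.4 -0.  -0.5  3.7 -0.9
 -1.3  0.3]
[[231.9, 307.1], [250.8, 225.3]] [[334.5, 219.5], [409.5, 182.3]]
obj0 tote [0.44836144 0.21589378 0.        ] [0.45246614 0.21893259 0.        ]
glue [ 0.74758511 -0.15480775  0.        ] [ 7.57169865e-01 -1.56167370e-01 -1.11022302e-16]
mush [0.75986515 0.03235218 0.        ] [0.75596897 0.02760176 0.        ]
jar [0.76169296 0.09830955 0.        ] [0.7512758  0.11587734 0.        ]
```

View pics/t1.png

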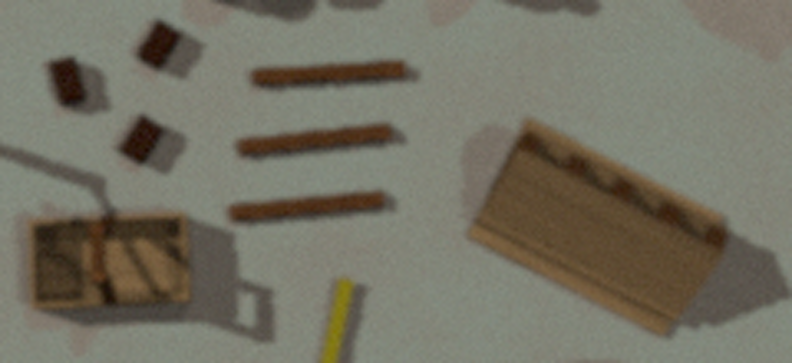

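Run:
```python
from m import *
from scipy.optimize import least_squares
T=bot.camera("top");S=bot.camera("scene")
Rz=lambda a:np.array([[np.cos(a),-np.sin(a),0],[np.sin(a),np.cos(a),0],[0,0,1]])
C=np.array([[229.1,216.1],[277,215.2],[277.6,240.9],[229.7,243]])
w=np.array([onz(T,p,.05) for p in C]);print(np.round(w,3),w.mean(0)); v=w[0]+w[3]-w[1]-w[2]; print("tote yaw",np.degrees(np.arctan2(v[1],v[0])))
s=np.sqrt(.5);R0=np.array([[s,0,s],[0,1,0],[-s,0,s]])
rk=lambda X:(Rz(np.radians(-29.9))@R0@np.array(X).T).T+[.46,-.259,.031]
hk=lambda X:(Rz(np.radians(29.6))@np.array(X).T).T+[.626,.481,0]
def dr(im,c,X,col,k,o,close=True):
    p=((proj(c,X)-o+.5)*k).astype(int).reshape(-1,1,2); cv2.polylines(im,[p],close,col,1)
out=[]
for c,b1,b2 in((T,(370,170,460,260),(140,150,230,240)),(S,(155,140,245,230),(345,210,435,400))):
    row=[]
    for j,b in enumerate((b1,b2)):
        k=4 if not(c is S and j) else 3
        im=cv2.resize(c["img"][b[1]:b[3],b[0]:b[2],::-1],None,fx=k,fy=k,interpolation=cv2.INTER_CUBIC).copy()
        o=np.array(b[:2])
        if j==0:
            dr(im,c,rk([[-.025,-.113,.075],[-.025,.113,.075],[.025,.113,.075],[.025,-.113,.075]]),(0,0,255),k,o)
            for y in(-.078,-.026,.026,.078): dr(im,c,rk([[a,y+d,.075] for a,d in((-.017,-.017),(-.017,.017),(.017,.017),(.017,-.017))]),(255,0,0),k,o)
            dr(im,c,rk([[-.025,-.113,.0],[-.025,.113,.0],[-.025,.113,.075],[-.025,-.113,.075]]),(0,255,0),k,o)
        else:
            dr(im,c,hk([[0,0,.014],[0,0,.25],[0,0,.24],[-.145,0,.24],[-.145,0,.267]]),(0,0,255),k,o,False)
            dr(im,c,hk([[-.04,-.06,.014],[-.04,.06,.014],[.08,.06,.014],[.08,-.06,.014]]),(0,255,0),k,o)
        row.append(im)
    out.append(row)
H=[cv2.resize(x[0],(360,290)) for x in out]
a=np.zeros((600,800,3),np.uint8)
a[:290,:290]=cv2.resize(out[0][0],(290,290));a[300:590,:290]=cv2.resize(out[1][0],(290,290))
a[:290,300:590]=cv2.resize(out[0][1],(290,290));q=out[1][1];a[300:600,300:300+int(300*q.shape[1]/q.shape[0])]=cv2.resize(q,(int(300*q.shape[1]/q.shape[0]),300))
cv2.imwrite("pics/ov.png",a)
```

```text
[[0.494 0.307 0.05 ]
 [0.493 0.148 0.05 ]
 [0.407 0.148 0.05 ]
 [0.405 0.307 0.05 ]] [0.44977967 0.22726482 0.05      ]
tote yaw 90.20555479084322
```

View pics/ov.png

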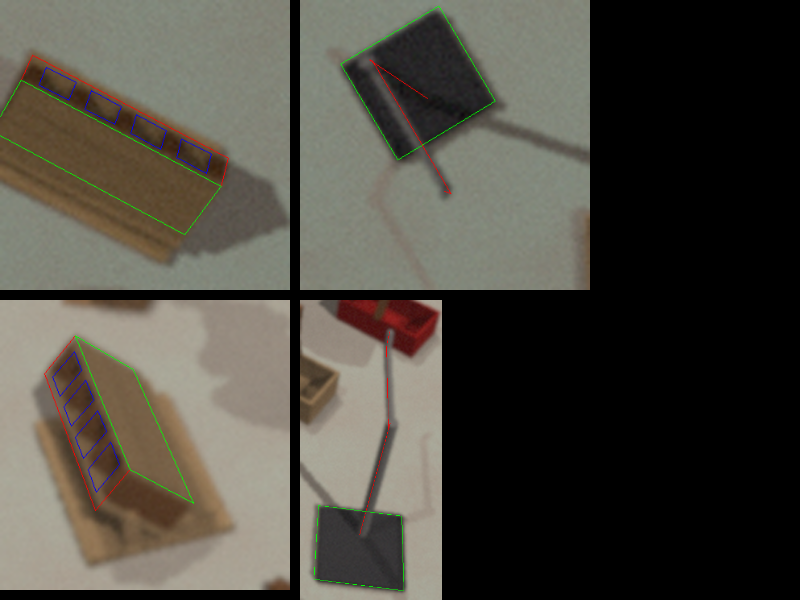

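The top view shows three brown strips at about (319,172), (315,192) and (313,212), and blocks at (268,163), (240,174) and (262,192). The tote is at (253,229). The overlay shows the hook and rack fits lying on the picture. I'm moving to block (0.575,0.196) first.

```bash
python3 -m inch '[[5.5,5,0,-8],[11,10,0,-16],[16,16,0,-24],[21,22,0,-32],[25,27,0,-40],[28,32,0,-47],[31,37,0,-47],[33,42,0,-47]]' 5 40
python3 -m inch '[[2,6,0,0],[4,12,0,0],[6,18,-1,0],[8,23,-4,0],[10,28,-8,0],[12.2,31.2,-10,0],[12.2,31.2,-12,0],[12.2,31.2,-12,0]]'
python3 - <<'E'
from h import *
o=bot.get_obs();print(o["time"],o["ee_pos"],o["tcp_rot"],o["opening"])
T=bot.camera("top");S=bot.camera("scene")
for n in("tote_handle","tote"):
    for c in(T,S):print(n,[(d["point"],round(d["score"],2)) for d in bot.landmark_of(n,c)])
print(onz(T,[250.8,225.3],.155),onz(S,[334.5,219.5],.155),tri(T,[250.8,225.3],S,[334.5,219.5]))
E
```

```text
time: 2.6
ee_pos: [0.3946, -0.2198, 0.2393]
tcp_rot: [-177.9, 0.1, -30.4]
wrist_force: [-0.9, -0.3, 0.7]
opening: 0.0498
grasp_force: 0.0
time: 3.6
ee_pos: [0.3886, -0.1681, 0.1646]
tcp_rot: [-175.3, 0.2, -26.4]
wrist_force: [-0.5, -0.8, 0.4]
opening: 0.0502
grasp_force: 0.0
3.6 [ 0.38863007 -0.16806555  0.16458604] [-175.28589594    0.19235451  -26.4119601 ] 0.05016735853940348
tote_handle [([231.2, 308.3], 0.93), ([250.6, 227.7], 0.77)]
tote_handle [([409.0, 183.9], 0.97), ([333.8, 219.6], 0.91)]
tote [([257.8, 228.7], 0.78), ([235.0, 304.3], 0.74)]
tote [([396.3, 228.2], 0.86), ([328.5, 265.7], 0.58)]
[0.45411015 0.22575701 0.155     ] [0.449139   0.21880477 0.155     ] (array([0.45452067, 0.22377398, 0.16129812]), np.float64(0.0032757355221892334))
```

Run:
```python
from h import *
o=bot.get_obs()
for k in("q","qd","joint_efforts","wrist_force"):print(k,np.round(o[k],2))
save(bot.camera("scene"),"s2.png",k=1.4)
```

```text
q [-26.45 -13.16 -15.19  88.08   4.72 179.94]
qd [ 0.08 -0.04  0.13 -0.11 -0.07 -0.  ]
joint_efforts [-2.000e-02 -3.229e+01  4.659e+01  2.000e-02  2.600e-01  0.000e+00]
wrist_force [ 0.2  -0.04  0.69]
```

View pics/s2.png

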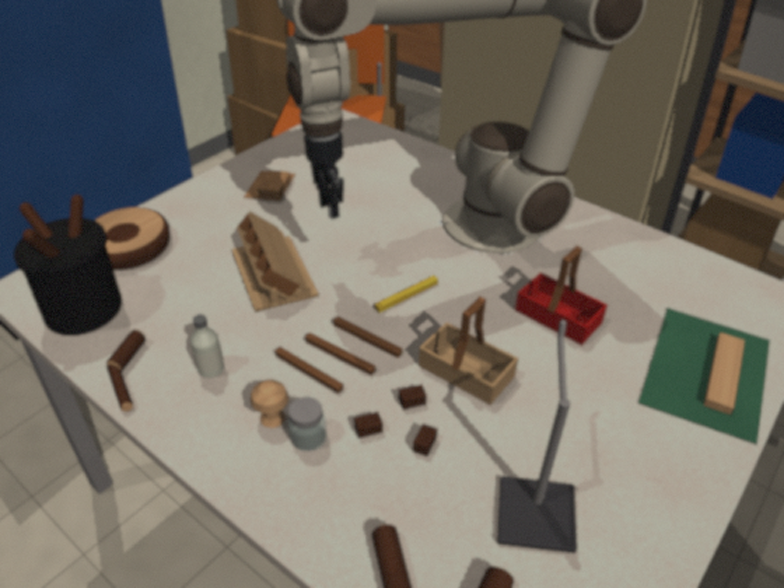

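```bash
python3 -m inch '[[0,0,0,10],[0,0,0,20],[0,0,0,30],[0,0,0,40],[0,0,0,50],[0,0,0,60],[0,0,0,70],[0,0,0,80]]'
```

```text
time: 4.95
ee_pos: [0.3891, -0.1682, 0.1663]
tcp_rot: [-175.3, 0.1, 53.9]
wrist_force: [0.6, -0.1, 0.2]
opening: 0.0498
grasp_force: 0.0
```

```bash
for i in 1 2 3; do python3 -m inch '[[0,0,0,10.5],[0,0,0,21],[0,0,0,31.5],[0,0,0,42],[0,0,0,52.5],[0,0,0,63],[0,0,0,73.5],[0,0,0,84]]' | grep -E "ee_pos|rot"; done
python3 -m inch '[[0,0,0,10],[0,0,0,20],[0,0,0,27],[0,0,0,29],[0,0,0,31],[0,0,0,33],[0,0,0,35],[0,0,0,35]]'
python3 -c "
from workcell import bot
print(bot.get_obs()['q'])"
```

```text
ee_pos: [0.3892, -0.1681, 0.1663]
tcp_rot: [-175.3, 0.2, 138.0]
ee_pos: [0.3891, -0.168, 0.1664]
tcp_rot: [-175.2, 0.2, -138.0]
ee_pos: [0.3891, -0.1681, 0.1664]
tcp_rot: [-175.3, 0.1, -54.0]
time: 8.95
ee_pos: [0.4003, -0.1386, 0.1659]
tcp_rot: [-176.6, 0.2, -21.4]
wrist_force: [-0.2, -0.5, -0.8]
opening: 0.0498
grasp_force: 0.0
[ -21.31446689  -13.09450129  -15.14775425   88.11681706    3.39505504
 -179.91980156]
```

```bash
python3 -m inch '[[0,0,0,3],[0,0,0,6],[0,0,0,9],[0,0,0,12],[0,0,0,15],[0,0,0,18],[0,0,0,18],[0,0,0,18]]' | grep -E "ee_pos|rot"
python3 -c "
from workcell import bot
print(bot.get_obs()['q'])"
```

```text
ee_pos: [0.4121, -0.0529, 0.1658]
tcp_rot: [-179.4, 0.3, -7.8]
[  -7.72486431  -14.08768937  -15.90458626   88.45650631    0.62375751
 -179.94116572]
```

```bash
python3 -m inch '[[1,3,0,-9],[4,7,0,-18],[7,11,0,-26],[10,15,0,-26],[13,19,0,-26],[16.3,24.9,-2,-26],[16.3,24.9,-6,-26],[16.3,24.9,-6,-26]]' 5.5 40 | grep -E "ee_pos|rot"
python3 - <<'E'
from m import *
T=bot.camera("top");S=bot.camera("scene")
print("T blocks");[print(o) for o in comps(T,(228,150,280,206),z=.028)]
print("S blocks");[print(o) for o in comps(S,(250,270,318,330),z=.014)]
E
```

```text
ee_pos: [0.5734, 0.1954, 0.1021]
tcp_rot: [-179.7, 0.5, -33.8]
T blocks
([270.9, 160.6], [0.682, 0.165, 0.028], np.float64(0.062), np.float64(0.01), np.float64(18.4))
S blocks
([294.1, 283.0], [0.574, 0.195, 0.014], np.float64(0.048), np.float64(0.047), np.float64(147.0))
([262.6, 302.9], [0.673, 0.175, 0.014], np.float64(0.048), np.float64(0.046), np.float64(146.8))
([303.0, 313.7], [0.638, 0.27, 0.014], np.float64(0.061), np.float64(0.033), np.float64(15.9))
```

```bash
python3 -m inch '[[0.1,0,-4,0],[0.1,0,-8,0],[0.1,0,-8.8,0],[0.1,0,-8.8,0],[0.1,0,-8.8,0],[0.1,0,-8.8,0],[0.1,0,-8.8,0],[0.1,0,-8.8,0]]' 5.5 40 | grep -E "ee_pos|force"
python3 -m inch '[[0,0,0,0],[0,0,0,0],[0,0,0,0],[0,0,0,0],[0,0,5,0],[0,0,9.5,0],[0,0,10,0],[0,0,10,0]]' 0 40 | grep -E "ee_pos|force|open"
python3 -m inch '[[-3,2,0,0],[-7,5,0,0],[-10,6.5,0,0],[-12.4,7.7,0,0],[-12.4,7.7,0,0],[-12.4,7.7,-0.6,0],[-12.4,7.7,-0.6,0],[-12.4,7.7,-0.6,0]]' | grep -E "ee_pos|force|open"
python3 -m inch '[[0,0,0,0],[0,0,0,0],[0,0,0,0],[0,0,0,0],[0,0,0,0],[3,0,2,0],[7,0,3,0],[10,0,3,0]]' 5 | grep -E "ee_pos|force|open"
python3 - <<'E'
from m import *
T=bot.camera("top");S=bot.camera("scene")
save(T,"t3.png",(220,140,300,260),5); save(S,"s3.png",(250,200,380,330),4)
print("S blocks");[print(o) for o in comps(S,(250,270,318,330),z=.014)]
E
```

```text
ee_pos: [0.5761, 0.1959, 0.018]
wrist_force: [-0.3, 0.1, 0.7]
grasp_force: 0.0
ee_pos: [0.576, 0.1958, 0.1173]
wrist_force: [-0.7, -0.3, -0.5]
opening: 0.027
grasp_force: 40.0
ee_pos: [0.4524, 0.2724, 0.1112]
wrist_force: [0.6, -0.2, -0.6]
opening: 0.0268
grasp_force: 40.2
ee_pos: [0.5536, 0.273, 0.1427]
wrist_force: [-0.5, -0.6, 0.8]
opening: 0.0501
grasp_force: 0.0
S blocks
([262.6, 302.9], [0.673, 0.175, 0.014], np.float64(0.047), np.float64(0.045), np.float64(147.4))
([302.9, 313.8], [0.638, 0.27, 0.014], np.float64(0.06), np.float64(0.033), np.float64(16.5))
```

View pics/s3.png

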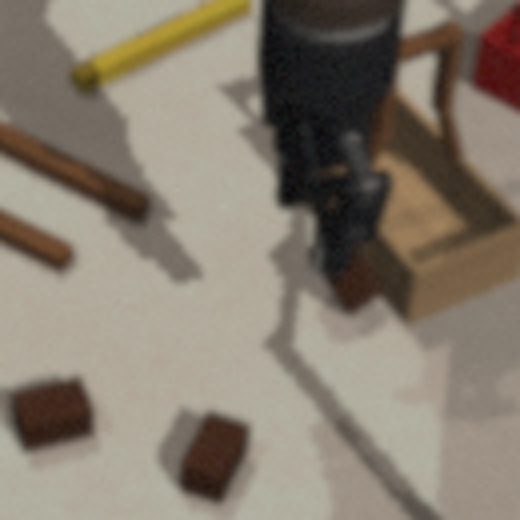

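```bash
python3 - <<'E'
from m import *
S=bot.camera("scene");T=bot.camera("top")
o=bot.get_obs();e=o["ee_pos"];print(e,o["opening"],o["grasp_force"])
print("tip px",proj(S,[e,e-[0,0,.008]]), "blk on table",onz(S,[337,271],.014))
print([ (np.round(d["point"]),round(d["score"],2)) for d in bot.find_in("block0",S)])
print([ (np.round(d["point"]),round(d["score"],2)) for d in bot.find_in("block0",T)])
E
python3 -m inch '[[5,-3,1,0],[10,-7,1,0],[12,-9.5,1,0],[12,-9.5,1,0],[12,-9.5,1,0],[12,-9.5,1,0],[12,-9.5,1,0],[12,-9.5,1,0]]' | grep -E "ee_pos|force|open"
python3 - <<'E'
from m import *
S=bot.camera("scene");T=bot.camera("top")
for c in(S,T):print([ (np.round(d["point"]),round(d["score"],2)) for d in bot.landmark_of("block0",c)])
a=np.hstack([cv2.resize(S["img"][200:330,250:380,::-1],None,fx=3,fy=3,interpolation=2),cv2.resize(T["img"][140:270,210:340,::-1],None,fx=3,fy=3,interpolation=2)]);cv2.imwrite("pics/c4.png",a)
E
```

```text
[0.55169651 0.27260996 0.1410915 ] 0.050004584689386344 0.0
tip px [[328.51592342 256.61462686]
 [328.25361432 259.04561866]] blk on table [0.47167044 0.25588908 0.014     ]
[(array([262., 303.]), 0.82), (array([304., 313.]), 0.76), (array([336., 274.]), 0.61)]
[]
ee_pos: [0.6717, 0.1783, 0.152]
wrist_force: [-0.5, -0.6, 0.1]
opening: 0.0498
grasp_force: 0.0
[(array([262., 303.]), 0.7), (array([343., 271.]), 0.52), (array([300., 316.]), 0.5)]
[(array([243., 224.]), 0.55), (array([239., 176.]), 0.5)]
```

View pics/c4.png

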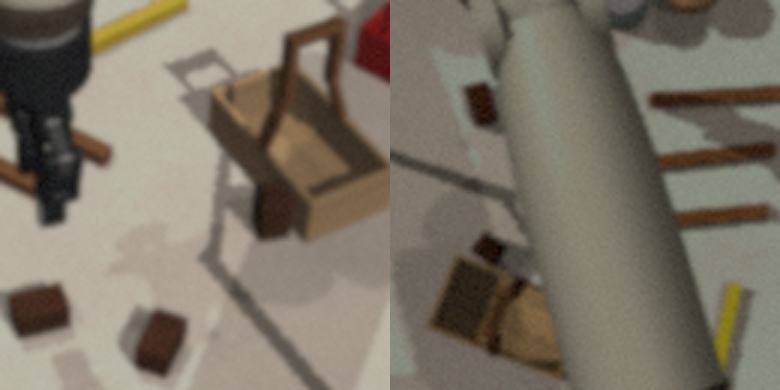

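The picture shows the block standing on end outside the tote's front wall, at about S(340,271). The tote has turned, so the opening finger probably hit a handle leg. I'll clear the view and measure again.

```bash
python3 -m inch '[[-4,-5,5,0],[-8,-10,8,0],[-12,-15,8,0],[-16,-20,8,0],[-20,-25,8,0],[-23,-30,8,0],[-26,-35,8,0],[-26,-40,8,0]]' | grep -E "ee_pos|rot"
python3 - <<'E'
from m import *
S=bot.camera("scene");T=bot.camera("top")
for c in(S,T):
    for n in("block0","tote_handle","tote"):print(n,[ (np.round(d["point"],1).tolist(),round(d["score"],2)) for d in bot.landmark_of(n,c)])
print("T blocks");[print(o) for o in comps(T,(228,150,290,216),z=.028)]
print("T blk up");[print(o) for o in comps(T,(232,205,262,230),z=.045,vmax=90)]
a=np.hstack([cv2.resize(S["img"][200:330,250:380,::-1],None,fx=3,fy=3,interpolation=2),cv2.resize(T["img"][140:270,210:340,::-1],None,fx=3,fy=3,interpolation=2)]);cv2.imwrite("pics/c5.png",a)
E
```

```text
ee_pos: [0.4113, -0.218, 0.2329]
tcp_rot: [-179.4, 0.2, -33.8]
block0 [([339.5, 271.7], 0.83), ([304.1, 313.1], 0.8), ([264.3, 304.4], 0.73)]
tote_handle [([407.6, 182.3], 0.9), ([220.5, 310.4], 0.63), ([352.5, 211.2], 0.57)]
tote [([399.1, 227.4], 0.8)]
block0 [([269.8, 165.1], 0.66), ([242.2, 223.7], 0.54), ([241.7, 177.5], 0.46)]
tote_handle [([245.3, 243.3], 0.8), ([231.9, 308.8], 0.65), ([401.1, 203.3], 0.53)]
tote [([252.3, 242.9], 0.79), ([236.0, 305.1], 0.75), ([397.3, 224.7], 0.71), ([313.3, 210.9], 0.31)]
T blocks
([267.5, 163.2], [0.673, 0.177, 0.028], np.float64(0.043), np.float64(0.03), np.float64(147.2))
([240.0, 174.5], [0.637, 0.271, 0.028], np.float64(0.048), np.float64(0.029), np.float64(14.0))
T blk up
([242.4, 223.3], [0.47, 0.264, 0.045], np.float64(0.038), np.float64(0.027), np.float64(54.8))
```

View pics/c5.png

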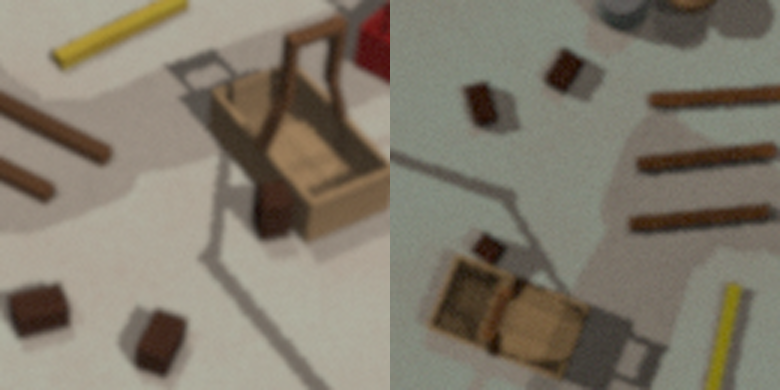

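```bash
cat >> m.py <<'E'
def tote(c,C):
    w=np.array([onz(c,p,.05) for p in C]); v=w[0]+w[3]-w[1]-w[2]; u=w[0]+w[1]-w[2]-w[3]
    print("tote",np.round(w.mean(0),3),"yaw",np.degrees(np.arctan2(v[1],v[0])),np.degrees(np.arctan2(u[1],u[0])),"L",np.linalg.norm(v)/2,np.linalg.norm(u)/2)
E
python3 - <<'E'
from m import *
S=bot.camera("scene");T=bot.camera("top")
tote(T,[(233.3,225.7),(277.3,241),(269,265.3),(223.3,248.3)])
print("handle",tri(T,[245.3,243.3],S,[352.5,211.2]),"blk",tri(T,[242.2,223.7],S,[339.5,271.7]), onz(S,[339.5,271.7],.0225))
im=cv2.resize(T["img"][212:235,230:255,::-1],None,fx=12,fy=12,interpolation=2)
im2=cv2.resize(S["img"][255:285,325:355,::-1],None,fx=12,fy=12,interpolation=2)
a=np.zeros((360,680,3),np.uint8);a[:im.shape[0],:im.shape[1]]=im;a[:360,310:670]=im2;cv2.imwrite("pics/c6.png",a)
E
```

```text
tote [0.396 0.237 0.05 ] yaw 68.68305912977918 -22.50700407863606 L 0.15864101565435385 0.08323875800547775
handle (array([0.39913562, 0.24141861, 0.16096433]), np.float64(0.004586469162683161)) blk (array([0.47130529, 0.26570143, 0.01752879]), np.float64(0.0044710566841937235)) [0.47668966 0.26604238 0.0225    ]
```

View pics/c6.png

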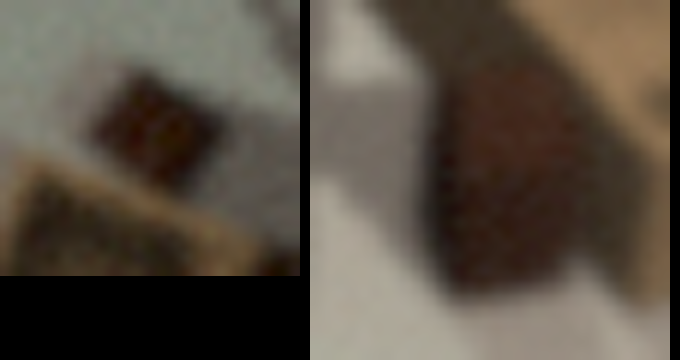

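```bash
python3 -m inch '[[1,6,0,3],[2,12,-2,6],[3,18,-4,9],[4,24,-6,9],[5,30,-8,9],[6.7,36,-8,9],[6.7,42,-8,9],[6.7,48.1,-8,9]]' 6 40 | grep -E "ee_pos|rot"
python3 -m inch '[[0,0,0,0],[0,0,0,0],[0,0,-4,0],[0,0,-7,0],[0,0,-9,0],[0,0,-10,0],[0,0,-10.8,0],[0,0,-10.8,0]]' | grep -E "ee_pos|rot|force"
```

```text
ee_pos: [0.4792, 0.2657, 0.1517]
tcp_rot: [-179.4, 0.3, -24.7]
ee_pos: [0.48, 0.2625, 0.0439]
tcp_rot: [-179.4, 0.3, -24.8]
wrist_force: [-0.2, -0.4, 1.0]
grasp_force: 0.0
```

```bash
python3 -m inch '[[0,0,-0.7,0],[0,0,-0.7,0],[0,0,-0.7,0],[0,0,-0.7,0],[0,0,-0.7,0],[0,0,-0.7,0],[0,0,-0.7,0],[0,0,-0.7,0]]' 0 40 | grep -E "ee_pos|open|force"
python3 -m inch '[[0,0,4,0],[0,0,8,0],[0,0,12,0],[0,0,12,-10],[0,0,12,-20],[0,0,12,-30],[0,0,12,-40],[0,0,12,-50]]' | grep -E "ee_pos|open|rot"
```

```text
ee_pos: [0.4799, 0.2628, 0.0368]
wrist_force: [0.0, 0.2, -0.8]
opening: 0.0284
grasp_force: 37.7
ee_pos: [0.4799, 0.2627, 0.1568]
tcp_rot: [-179.4, 0.3, -75.2]
opening: 0.0287
```

```bash
python3 -m inch '[[0,0,0,-10],[0,0,0,-20],[-2,0.5,0,-30],[-4,1,0,-36],[-6.8,1.6,-1,-36],[-6.8,1.6,-4.8,-36],[-6.8,1.6,-4.8,-36],[-6.8,1.6,-4.8,-36]]' | grep -E "ee_pos|rot|open|wrist"
python3 -m inch '[[0,0,0,0],[0,0,0,0],[0,0,0,0],[0,0,0,0],[0,0,0,0],[0,0,3,0],[0,0,8,0],[0,0,10,0]]' 4 | grep -E "ee_pos|rot|open|wrist"
python3 -m inch '[[5,0,0,7],[10,0,0,15],[15,0,0,23],[20,-2,0,31],[24,-5,0,39],[26.1,-7,0,47],[26.1,-10.2,-1,55],[26.1,-10.2,-6,63]]' 5.5 | grep -E "ee_pos|rot|open|wrist"
python3 - <<'E'
from m import *
S=bot.camera("scene")
save(S,"s7.png",(240,190,400,330),4)
print("S blocks");[print(o) for o in comps(S,(250,270,318,330),z=.014)]
E
```

```text
ee_pos: [0.4123, 0.2789, 0.1099]
tcp_rot: [-179.4, 0.3, -110.8]
wrist_force: [1.1, 0.3, 0.4]
opening: 0.0283
ee_pos: [0.4124, 0.2791, 0.2117]
tcp_rot: [-179.3, 0.4, -110.8]
wrist_force: [0.2, 0.0, 0.3]
opening: 0.0402
ee_pos: [0.6751, 0.1749, 0.1513]
tcp_rot: [-179.1, 0.1, -47.7]
wrist_force: [0.7, 0.5, -0.2]
opening: 0.0552
S blocks
([262.6, 302.9], [0.673, 0.175, 0.014], np.float64(0.047), np.float64(0.046), np.float64(147.4))
([302.9, 313.7], [0.638, 0.27, 0.014], np.float64(0.061), np.float64(0.033), np.float64(15.9))
```

View pics/s7.png

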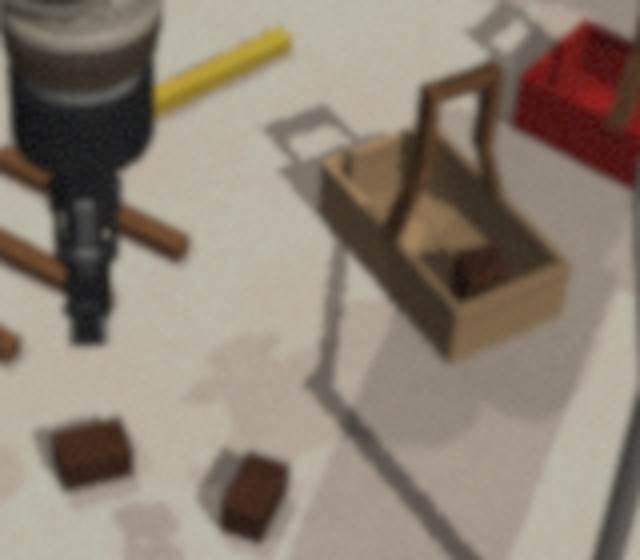

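The block now lies in the tote (crop 475,270), and the tote stands upright. Next is the block at (0.673,0.175).

```bash
python3 -m inch '[[-0.2,0,0,8],[-0.2,0,-3,14.5],[-0.2,0,-8,14.5],[-0.2,0,-12,14.5],[-0.2,0,-13.5,14.5],[-0.2,0,-13.5,14.5],[-0.2,0,-13.5,14.5],[-0.2,0,-13.5,14.5]]' 5.5 40 | grep -E "ee_pos|rot|force"
python3 -m inch '[[0,0,0,0],[0,0,0,0],[0,0,0,0],[0,0,0,0],[0,0,4,0],[0,0,9,0],[0,0,12,0],[0,0,12,-10]]' 0 40 | grep -E "ee_pos|rot|open"
python3 -m inch '[[-5,0,0,-10],[-10,0,0,-20],[-15,1,0,-30],[-20,2,0,-40],[-25,2,0,-50],[-29.2,2,0,-60],[-29.2,2,0,-67],[-29.2,2,0,-67]]' | grep -E "ee_pos|rot|open"
```

```text
ee_pos: [0.6719, 0.177, 0.0158]
tcp_rot: [-179.3, 0.2, -33.3]
wrist_force: [-0.1, -0.0, -0.1]
grasp_force: 0.0
ee_pos: [0.6721, 0.177, 0.1371]
tcp_rot: [-179.2, 0.1, -43.5]
opening: 0.027
ee_pos: [0.3787, 0.1968, 0.134]
tcp_rot: [-179.4, 0.3, -110.2]
opening: 0.0271
```

```bash
python3 -m inch '[[0,0,-2.6,0],[0,0,-2.6,0],[0,0,-2.6,0],[0,0,-2.6,0],[0,0,-2.6,0],[0,0,-2.6,0],[0,0,-2.6,0],[0,0,-2.6,0]]' | grep -E "ee_pos|wrist"
python3 -m inch '[[0,0,0,0],[0,0,0,0],[0,0,0,0],[0,0,0,0],[0,0,0,0],[0,0,4,0],[0,0,9,0],[0,0,10,0]]' 4 | grep -E "ee_pos|open|wrist"
python3 -m inch '[[5,1,0,-7],[10,2,0,-14],[15,3,0,-21],[20,5,0,-28],[25,7.4,0,-36],[25.9,7.4,-2,-46],[25.9,7.4,-7,-54],[25.9,7.4,-9,-54]]' 5.5 | grep -E "ee_pos|rot|open|wrist"
python3 - <<'E'
from m import *
S=bot.camera("scene")
print([(np.round(d["point"]),round(d["score"],2)) for d in bot.find_in("block0",S)])
print("S blocks");[print(o) for o in comps(S,(250,270,318,330),z=.014)]
E
```

```text
ee_pos: [0.3789, 0.1968, 0.1078]
wrist_force: [-0.4, 0.2, -0.3]
ee_pos: [0.3799, 0.1972, 0.2109]
wrist_force: [0.5, -0.3, -0.2]
opening: 0.0401
ee_pos: [0.6367, 0.2702, 0.1127]
tcp_rot: [-179.3, -0.1, -164.4]
wrist_force: [-0.4, 0.5, 0.7]
opening: 0.0552
[(array([361., 261.]), 0.57), (array([335., 241.]), 0.45)]
S blocks
([302.9, 313.7], [0.638, 0.27, 0.014], np.float64(0.061), np.float64(0.033), np.float64(15.9))
```

```bash
python3 -m inch '[[0.1,0,-4,0],[0.1,0,-8,0],[0.1,0,-9.8,0],[0.1,0,-9.8,0],[0.1,0,-9.8,0],[0.1,0,-9.8,0],[0.1,0,-9.8,0],[0.1,0,-9.8,0]]' | grep -E "ee_pos|rot|force"
python3 -m inch '[[0,0,0,0],[0,0,0,0],[0,0,0,0],[0,0,0,0],[0,0,5,0],[0,0,10,0],[0,0,13,0],[0,0,13,0]]' 0 40 | grep -E "ee_pos|rot|open"
python3 -m inch '[[-3,-1,0,7],[-7,-2,0,14],[-12,-4,0,21],[-17,-5,0,28],[-22,-6,0,36],[-25.7,-7.4,0,46],[-25.7,-7.4,0,54],[-25.7,-7.4,0,54]]' | grep -E "ee_pos|rot|open"
python3 - <<'E'
from m import *
S=bot.camera("scene")
for d in bot.find_in("block0",S): print(np.round(d["point"]),round(d["score"],2),onz(S,d["point"],.025))
E
```

```text
ee_pos: [0.6391, 0.2708, 0.0202]
tcp_rot: [-179.4, 0.3, -164.3]
wrist_force: [-0.4, -0.3, 0.2]
grasp_force: 0.0
ee_pos: [0.6399, 0.2712, 0.1528]
tcp_rot: [-179.4, 0.5, -164.3]
opening: 0.0274
ee_pos: [0.3813, 0.1965, 0.1489]
tcp_rot: [-179.4, 0.2, -110.4]
opening: 0.0272
[359. 258.] 0.64 [0.40685688 0.2809082  0.025     ]
[191. 186.] 0.28 [ 0.47106311 -0.28790615  0.025     ]
[346. 244.] 0.24 [0.3830665  0.22478814 0.025     ]
```

```bash
python3 -m inch '[[0,0,-2,0],[0,0,-3.8,0],[0,0,-3.8,0],[0,0,-3.8,0],[0,0,-3.8,0],[0,0,-3.8,0],[0,0,-3.8,0],[0,0,-3.8,0]]' | grep -E "ee_pos|wrist"
python3 -m inch '[[0,0,0,0],[0,0,0,0],[0,0,0,0],[0,0,0,0],[0,0,0,0],[0,0,4,0],[0,0,9,0],[0,0,10,0]]' 4 | grep -E "ee_pos|open|wrist"
python3 -m inch '[[0,-6,1,0],[0,-12,1,0],[0,-18,1,0],[0,-24,1,0],[0,-30,1,0],[0,-35,1,0],[0,-38,1,0],[0,-38,1,0]]' | grep -E "ee_pos|rot"
python3 - <<'E'
from m import *
S=bot.camera("scene");T=bot.camera("top")
for c in(S,T):
    for n in("block0","tote_handle"):print(n,[ (np.round(d["point"],1).tolist(),round(d["score"],2)) for d in bot.landmark_of(n,c)])
a=np.hstack([cv2.resize(S["img"][190:320,250:380,::-1],None,fx=3,fy=3,interpolation=2),cv2.resize(T["img"][140:270,210:340,::-1],None,fx=3,fy=3,interpolation=2)]);cv2.imwrite("pics/c8.png",a)
E
```

```text
ee_pos: [0.3819, 0.1968, 0.1119]
wrist_force: [-0.5, -1.2, -0.4]
ee_pos: [0.3828, 0.1972, 0.215]
wrist_force: [0.2, 1.6, 0.0]
opening: 0.0397
ee_pos: [0.3814, -0.1848, 0.2207]
tcp_rot: [-179.5, 0.3, -110.5]
block0 [([357.8, 261.1], 0.55), ([339.7, 233.8], 0.55), ([338.9, 239.4], 0.45)]
tote_handle [([353.7, 212.6], 0.81)]
block0 [([264.6, 251.7], 0.56), ([237.1, 240.5], 0.55), ([263.0, 249.5], 0.5)]
tote_handle [([245.7, 244.1], 0.83), ([233.4, 305.6], 0.77)]
```

View pics/c8.png

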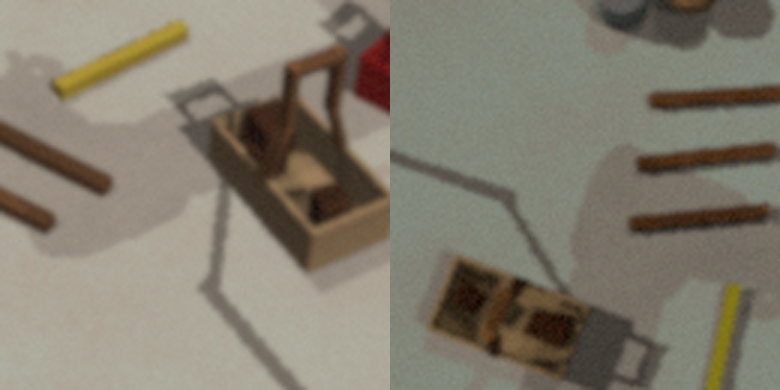

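All three blocks are in the tote, two of them stacked at the far end. Next is gripping the handle.

```bash
python3 -m inch '[[0.3,6,1,0],[0.6,12,1,0],[0.9,18,1,-0.7],[1.2,24,1,-0.7],[1.5,30,1,-0.7],[1.7,36,1,-0.7],[1.7,42.4,1,-0.7],[1.7,42.4,1,-0.7]]' 8 60 | grep -E "ee_pos|rot"
python3 -m inch '[[0,0,-3,0],[0,0,-6,0],[0,0,-9,0],[0,0,-10.4,0],[0,0,-10.4,0],[0,0,-10.4,0],[0,0,-10.4,0],[0,0,-10.4,0]]' | grep -E "ee_pos|rot|wrist"
python3 -m inch '[[0,0,0,0],[0,0,0,0],[0,0,0,0],[0,0,0,0],[0,0,0,0],[0,0,0,0],[0,0,0,0],[0,0,0,0]]' 0 60 | grep -E "ee_pos|open|force"
```

```text
ee_pos: [0.3977, 0.2447, 0.2311]
tcp_rot: [-179.4, 0.3, -110.6]
ee_pos: [0.3992, 0.2409, 0.1284]
tcp_rot: [-179.4, 0.3, -111.0]
wrist_force: [1.1, 0.4, -0.1]
ee_pos: [0.3986, 0.2411, 0.1282]
wrist_force: [-3.9, 1.8, 4.7]
opening: 0.0555
grasp_force: 64.4
```

```bash
python3 -m inch '[[0,0,0.5,0],[0,0,1.5,0],[0,0,3,0],[0,0,4.5,0],[0,0,6.5,0],[0,0,8.5,0],[0,0,10.5,0],[0,0,12.8,0]]' | grep -E "ee_pos|rot|open|force"
python3 -m inch '[[0,1,0,-5],[0.5,3,0,-10],[1,5,0,-15],[1.5,7,0,-20],[2.5,9,0,-26],[3,11,0,-32],[3.7,13,0,-37],[4,13.4,0,-39.5]]' | grep -E "ee_pos|rot|open|force"
python3 -m inch '[[0,0,0,0],[0,0,0,0],[0,0,0,0],[0,0,0,0],[0,0,0,0],[0,0,0,0],[0,0,0,0],[0,0,0,0]]' | grep -E "ee_pos|rot|open|force"
python3 - <<'E'
from m import *
S=bot.camera("scene");T=bot.camera("top")
for c in(S,T):
    print([ (np.round(d["point"],1).tolist(),round(d["score"],2)) for d in bot.landmark_of("tote_handle",c)])
a=np.hstack([cv2.resize(S["img"][180:380,310:440,::-1],None,fx=2.9,fy=2.9,interpolation=2),cv2.resize(T["img"][130:270,140:270,::-1],None,fx=3,fy=3,interpolation=2)[:580]]) if 0 else None
s=cv2.resize(S["img"][180:380,310:440,::-1],None,fx=2.9,fy=2.9,interpolation=2);t=cv2.resize(T["img"][130:270,140:270,::-1],None,fx=3,fy=3,interpolation=2)
a=np.zeros((580,377+390,3),np.uint8);a[:,:377]=s;a[:420,377:]=t;cv2.imwrite("pics/c9.png",a)
E
```

```text
ee_pos: [0.3989, 0.2407, 0.2573]
tcp_rot: [-179.4, 0.3, -111.0]
wrist_force: [-0.6, -0.6, -3.3]
opening: 0.0554
grasp_force: 63.3
ee_pos: [0.4391, 0.3758, 0.2561]
tcp_rot: [-179.4, 0.3, -150.6]
wrist_force: [-0.8, -0.7, -3.9]
opening: 0.0556
grasp_force: 63.4
ee_pos: [0.4389, 0.3747, 0.2558]
tcp_rot: [-179.4, 0.3, -150.5]
wrist_force: [0.2, 0.2, -3.9]
opening: 0.0555
grasp_force: 63.4
[([406.3, 182.0], 0.72), ([400.2, 201.3], 0.58), ([188.4, 193.8], 0.56)]
[([196.0, 228.5], 0.77)]
```

View pics/c9.png

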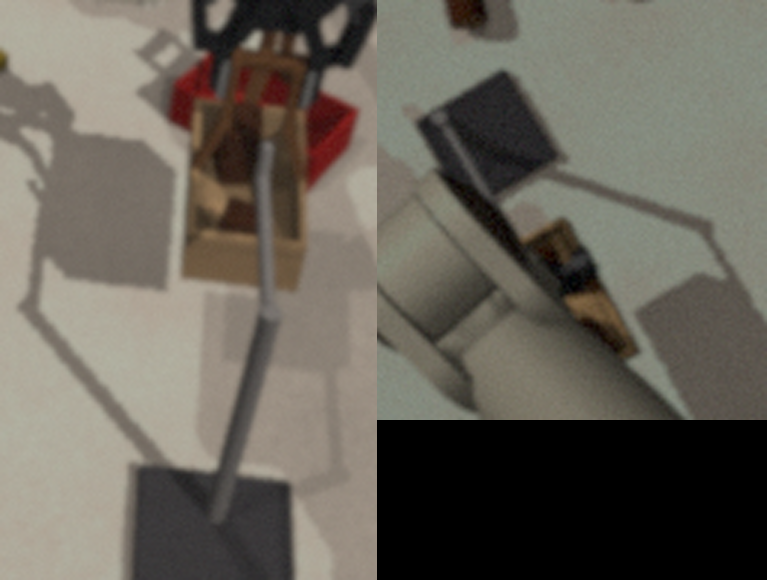

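```bash
python3 -m inch '[[1,0.6,0,0],[2.5,1.4,0,0],[4,2.3,0,0],[5.5,3.1,0,0],[7,4,0,0],[8.5,4.8,0,0],[9.6,5.4,0,0],[9.6,5.4,0,0]]' | grep -E "ee_pos|rot|open|force"
python3 -m inch '[[0,0,-0.8,0],[0,0,-1.6,0],[0,0,-2.2,0],[0,0,-2.7,0],[0,0,-3.1,0],[0,0,-3.3,0],[0,0,-3.5,0],[0,0,-3.5,0]]' | grep -E "ee_pos|rot|open|force"
```

```text
ee_pos: [0.5358, 0.4291, 0.2545]
tcp_rot: [-179.4, 0.2, -150.5]
wrist_force: [-0.3, -0.6, -4.1]
opening: 0.0554
grasp_force: 63.6
ee_pos: [0.5349, 0.4287, 0.2207]
tcp_rot: [-179.4, 0.3, -150.5]
wrist_force: [0.4, -0.2, -3.0]
opening: 0.0556
grasp_force: 63.5
```

```bash
python3 -m inch '[[0,0,-0.1,0],[0,0,-0.2,0],[0,0,-0.2,0],[0,0,-0.3,0],[0,0,-0.3,0],[0,0,-0.4,0],[0,0,-0.4,0],[0,0,-0.4,0]]' | grep -E "ee_pos|rot|open|force"
```

```text
ee_pos: [0.5349, 0.4288, 0.217]
tcp_rot: [-179.4, 0.3, -150.5]
wrist_force: [-0.2, 0.3, -1.6]
opening: 0.0556
grasp_force: 63.7
```

```bash
python3 -m inch '[[0,0,-0.1,0],[0,0,-0.1,0],[0,0,-0.2,0],[0,0,-0.2,0],[0,0,-0.2,0],[0,0,-0.2,0],[0,0,-0.2,0],[0,0,-0.2,0]]' | grep -E "ee_pos|open|force"
python3 -m inch '[[0,0,0,0],[0,0,0,0],[0,0,0,0],[0,0,0,0],[0,0,0,0],[0,0,0,0],[0,0,0,0],[0,0,0,0]]' 8 | grep -E "ee_pos|open|force"
python3 -m inch '[[0,0,0.5,0],[0,0,1.5,0],[0,0,4,0],[0,0,7,0],[0,0,9,0],[0,0,9,0],[0,0,9,0],[0,0,9,0]]' | grep -E "ee_pos|open|force"
python3 - <<'E'
from m import *
S=bot.camera("scene");T=bot.camera("top")
a,b=bot.landmark_of("tote_handle",S),bot.landmark_of("tote_handle",T)
print([(np.round(d["point"]),round(d["score"],2)) for d in a],[(np.round(d["point"]),round(d["score"],2)) for d in b])
print(proj(S,[.535,.429,.245]),proj(T,[.535,.429,.245]),bot.get_obs()["time"])
print([(np.round(d["point"]),round(d["score"],2)) for d in bot.find_in("block0",S)])
save(S,"s10.png",(320,190,440,340),4)
E
```

```text
ee_pos: [0.535, 0.4289, 0.2168]
wrist_force: [-1.3, -1.7, 9.4]
opening: 0.0557
grasp_force: 64.6
ee_pos: [0.5349, 0.4287, 0.2148]
wrist_force: [-1.0, -0.2, -0.1]
opening: 0.0796
grasp_force: 0.0
ee_pos: [0.5347, 0.4286, 0.3036]
wrist_force: [-0.1, -0.2, -0.3]
opening: 0.0805
grasp_force: 0.0
[(array([399., 248.]), 0.65)] [(array([176., 198.]), 0.68), (array([232., 304.]), 0.63)]
[[399.93447321 250.82272027]] [[179.21471147 198.04596572]] 50.0
[(array([387., 307.]), 0.59), (array([384., 285.]), 0.55), (array([391., 271.]), 0.48)]
```

View pics/s10.png

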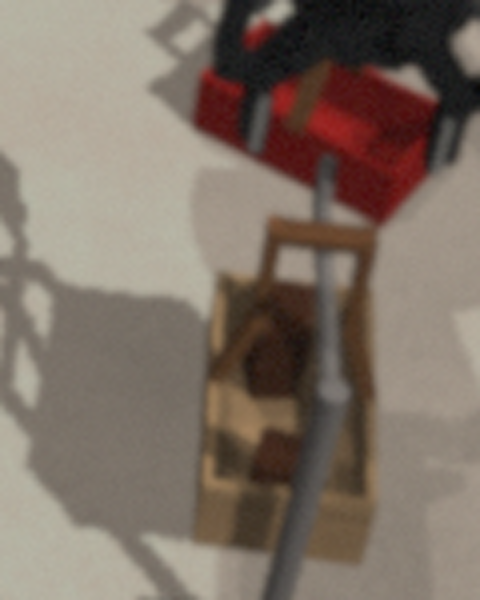

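Tote hangs on the arm with the three blocks visible inside (crop 280,360 and 275,455). Now the strips, starting with the nearest at (0.505,0.029).

```bash
python3 -m inch '[[-2,-1.5,1,-10],[-4,-5,1,-20],[-5,-10,1,-30],[-5,-15,0,-40],[-5,-20,-2,-50],[-4,-25,-6,-60],[-3,-30,-10,-70],[-3,-35,-14,-80]]' 4 30 | grep -E "ee_pos|rot|open"
python3 -m inch '[[0,-4,-3,-10],[0,-6.2,-6,-20],[0,-6.2,-8,-30],[0,-6.2,-9.5,-35.7],[0,-6.2,-9.5,-35.7],[0,-6.2,-9.5,-35.7],[0,-6.2,-9.5,-35.7],[0,-6.2,-9.5,-35.7]]' | grep -E "ee_pos|rot|open"
python3 - <<'E'
from m import *
S=bot.camera("scene")
print("S strips");[print(o) for o in comps(S,(190,220,295,285),z=.016)]
E
```

```text
ee_pos: [0.5049, 0.0819, 0.1674]
tcp_rot: [-179.4, 0.3, 129.1]
opening: 0.0401
ee_pos: [0.5052, 0.0216, 0.0742]
tcp_rot: [-179.4, 0.3, 93.8]
opening: 0.0397
S strips
([262.7, 240.4], [0.507, 0.035, 0.016], np.float64(0.168), np.float64(0.03), np.float64(93.6))
([243.0, 252.3], [0.576, 0.024, 0.016], np.float64(0.168), np.float64(0.028), np.float64(94.9))
([220.7, 263.8], [0.645, 0.007, 0.016], np.float64(0.169), np.float64(0.026), np.float64(91.5))
```

```bash
python3 -m inch '[[0,-0.4,-3,0],[0,-0.4,-5,0],[0,-0.4,-6.3,0],[0,-0.4,-6.3,0],[0,-0.4,-6.3,0],[0,-0.4,-6.3,0],[0,-0.4,-6.3,0],[0,-0.4,-6.3,0]]' | grep -E "ee_pos|rot|wrist"
python3 -m inch '[[0,0,0,0],[0,0,0,0],[0,0,0,0],[0,0,0,0],[0,0,0,0],[0,0,0,0],[0,0,0,0],[0,0,0,0]]' 0 30 | grep -E "ee_pos|open|force"
```

```text
ee_pos: [0.505, 0.0175, 0.0108]
tcp_rot: [-179.4, 0.3, 93.8]
wrist_force: [-0.5, -0.1, 0.8]
ee_pos: [0.505, 0.0175, 0.0108]
wrist_force: [-0.9, 0.4, 5.1]
opening: 0.0152
grasp_force: 31.9
```

```bash
python3 -m inch '[[0,0,5,0],[0,0,10,0],[-1,-5,12.9,10],[-2,-10,12.9,20],[-3,-15,12.9,30],[-4,-20,12.9,40],[-5,-25,12.9,50],[-6.2,-29.6,12.9,56.3]]' | grep -E "ee_pos|rot|open"
python3 -m inch '[[0,0,0,0],[0,0,0,0],[0,0,0,0],[0,0,-1,0],[0,0,-2,0],[0,0,-2.3,0],[0,0,-2.3,0],[0,0,-2.3,0]]' | grep -E "ee_pos|rot|wrist|open"
```

```text
ee_pos: [0.442, -0.28, 0.139]
tcp_rot: [-179.4, 0.2, 150.3]
opening: 0.015
ee_pos: [0.443, -0.2786, 0.1169]
tcp_rot: [-179.4, 0.3, 150.1]
wrist_force: [1.1, -0.2, -0.1]
opening: 0.0151
```

Position is as planned, so now I press down over the rack edge in small steps to tilt the strip.

```bash
python3 -m inch '[[0,0,-0.2,0],[0,0,-0.4,0],[0,0,-0.6,0],[0,0,-0.8,0],[0,0,-1.0,0],[0,0,-1.2,0],[0,0,-1.2,0],[0,0,-1.2,0]]' | grep -E "ee_pos|wrist|torque"
python3 -m inch '[[0,0,-0.3,0],[0,0,-0.6,0],[0,0,-0.9,0],[0,0,-1.2,0],[0,0,-1.5,0],[0,0,-1.8,0],[0,0,-1.8,0],[0,0,-1.8,0]]' | grep -E "ee_pos|wrist|open|rot"
python3 - <<'E'
from m import *
S=bot.camera("scene");o=bot.get_obs();e=o["ee_pos"];g=np.array(e)-[0,0,.003]
print(o["wrist_force"],o["torque"])
eh=np.array([.867,-.4985,0])
for th in(0,30,40,45):
    d=np.cos(np.radians(th))*eh+[0,0,np.sin(np.radians(th))]
    print(th,"up",proj(S,g+.067*d).round(1),"low",proj(S,g-.093*d).round(1))
print([o for o in comps(S,(150,120,240,220),z=.1,vmax=120,amin=8)])
save(S,"s11.png",(140,110,260,220),5)
E
```

```text
ee_pos: [0.4425, -0.2783, 0.1054]
wrist_force: [-5.2, 3.2, 8.3]
ee_pos: [0.443, -0.2788, 0.0877]
tcp_rot: [-179.4, 0.4, 150.1]
wrist_force: [-3.3, 1.7, 7.8]
opening: 0.0151
[-2.5801009   1.64244385  7.2600291 ] [0.04593094 0.2952935  0.00159684]
0 up [[176.  172.1]] low [[226.8 161.3]]
30 up [[177.6 162.3]] low [[223.8 174.3]]
40 up [[179.4 159.2]] low [[221.3 178.3]]
45 up [[180.5 157.7]] low [[219.7 180.2]]
[([206.4, 126.6], [0.272, -0.413, 0.1], np.float64(0.042), np.float64(0.009), np.float64(45.4)), ([184.1, 137.0], [0.365, -0.422, 0.1], np.float64(0.076), np.float64(0.024), np.float64(67.3)), ([176.1, 138.9], [0.389, -0.434, 0.1], np.float64(0.037), np.float64(0.011), np.float64(48.1)), ([193.4, 185.6], [0.527, -0.206, 0.1], np.float64(0.326), np.float64(0.176), np.float64(46.4))]
```

```bash
python3 -m inch '[[0,0,-0.2,0],[0,0,-0.4,0],[0,0,-0.4,0],[0,0,-0.4,0],[0,0,-0.4,0],[0,0,-0.4,0],[0,0,-0.4,0],[0,0,-0.4,0]]' | grep -E "ee_pos|wrist|open"
python3 -m inch '[[0,0,2,0],[0,0,4,0],[0,0,8,0],[0,0,10,0],[0,0,10,0],[0,0,10,0],[0,0,10,0],[0,0,10,0]]' | grep -E "ee_pos|wrist|open|rot"
python3 - <<'E'
from m import *
S=bot.camera("scene");T=bot.camera("top");o=bot.get_obs();g=np.array(o["ee_pos"])-[0,0,.003]
eh=np.array([.867,-.4985,0]); im=cv2.resize(S["img"][90:240,140:260,::-1],None,fx=4,fy=4,interpolation=2)
for th,col in((30,(0,0,255)),(38,(0,255,0)),(45,(255,0,0))):
    d=np.cos(np.radians(th))*eh+[0,0,np.sin(np.radians(th))]
    for X in(g+.067*d,g-.093*d): cv2.circle(im,tuple(((proj(S,X)[0]-[140,90]+.5)*4).astype(int)),3,col,-1)
cv2.imwrite("pics/s11.png",im)
E
```

```text
ee_pos: [0.4435, -0.279, 0.0841]
wrist_force: [-2.1, 0.8, 9.1]
opening: 0.015
ee_pos: [0.4426, -0.2783, 0.1818]
tcp_rot: [-179.4, 0.2, 150.1]
wrist_force: [-0.9, -0.0, -0.8]
opening: 0.0147
```

View pics/s11.png

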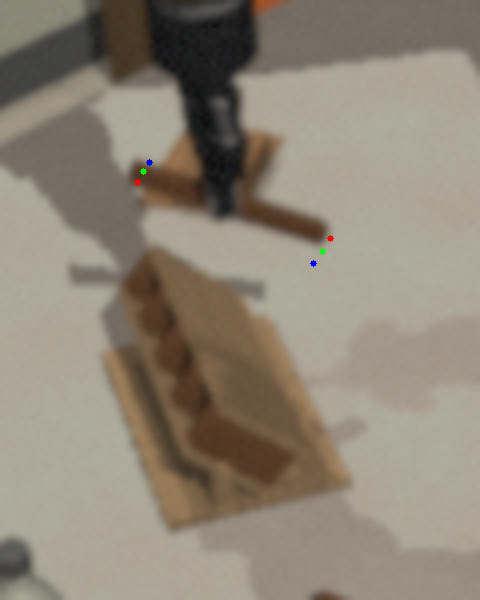

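The picture shows the strip tilted in the jaws, its upper end at crop (135,172) and lower end at (322,232), which is about 32°. That is the last of my 14 views, so I continue by numbers. I'll press once more, a bit deeper, for extra tilt.

```bash
python3 -m inch '[[-0.5,0.3,-3,0],[-0.5,0.3,-6,0],[-0.5,0.3,-8.5,0],[-0.5,0.3,-8.8,0],[-0.5,0.3,-9.1,0],[-0.5,0.3,-9.4,0],[-0.5,0.3,-9.7,0],[-0.5,0.3,-9.7,0]]' | grep -E "ee_pos|wrist|open"
python3 -m inch '[[0,0,-0.2,0],[0,0,-0.4,0],[0,0,-0.6,0],[0,0,-0.8,0],[0,0,-0.8,0],[0,0,-0.8,0],[0,0,-0.8,0],[0,0,-0.8,0]]' | grep -E "ee_pos|wrist|open"
```

```text
ee_pos: [0.4379, -0.2755, 0.0857]
wrist_force: [0.2, 0.3, 0.0]
opening: 0.0152
ee_pos: [0.4384, -0.2758, 0.0787]
wrist_force: [-1.0, 1.1, 7.7]
opening: 0.0154
```

```bash
python3 -m inch '[[0,0,-0.1,0],[0,0,-0.2,0],[0,0,-0.3,0],[0,0,-0.3,0],[0,0,-0.3,0],[0,0,-0.3,0],[0,0,-0.3,0],[0,0,-0.3,0]]' | grep -E "ee_pos|wrist|open"
python3 -m inch '[[0,0,-0.1,0],[0,0,-0.2,0],[0,0,-0.2,0],[0,0,-0.2,0],[0,0,-0.2,0],[0,0,-0.2,0],[0,0,-0.2,0],[0,0,-0.2,0]]' | grep -E "ee_pos|wrist|open"
python3 -m inch '[[0,0,2,0],[0,0,4,0],[0,0,8,0],[0,0,13,0],[0,0,13,0],[0,0,13,0],[0,0,13,0],[0,0,13,0]]' | grep -E "ee_pos|wrist|open|rot"
cat > st.py <<'E'
from m import *
def tilt(thr=14,lowlen=.093,uplen=.067):
    """brown-pixel match of the held strip against modelled strips of various tilts, both cameras"""
    o=bot.get_obs();g=np.array(o["ee_pos"])-[0,0,.003];eh=np.array([.867,-.4985,0])
    for c in(bot.camera("scene"),):
        h=cv2.cvtColor(c["img"],cv2.COLOR_RGB2HSV).astype(float)
        res=[]
        for th in range(20,56,2):
            d=np.cos(np.radians(th))*eh+[0,0,np.sin(np.radians(th))]
            for off in(-.008,-.004,0,.004,.008):
                P=proj(c,[g+s*d for s in np.r_[np.linspace(-.09+off,-.025,30),np.linspace(.03,.064+off,15)]])
                v=cv2.remap(c["img"].astype(np.float32),P[:,0].astype(np.float32).reshape(1,-1),P[:,1].astype(np.float32).reshape(1,-1),cv2.INTER_LINEAR)[0]
                res.append(((v[:,0]-v[:,2]).mean()-0.6*v[:,0].mean(),th,off))
        res.sort(reverse=True);print([(round(float(a),1),b,o) for a,b,o in res[:8]])
E
python3 -c "
from st import *
tilt()"
```

```text
ee_pos: [0.4388, -0.2761, 0.0764]
wrist_force: [-0.4, 1.9, 10.0]
opening: 0.0149
ee_pos: [0.4388, -0.2761, 0.0743]
wrist_force: [-0.3, -0.0, 10.0]
opening: 0.0151
ee_pos: [0.4375, -0.2753, 0.2015]
tcp_rot: [-179.4, 0.2, 150.1]
wrist_force: [0.0, 0.3, -0.4]
opening: 0.0151
[(-10.1, 36, 0.008), (-10.4, 36, 0.004), (-11.9, 34, 0.008), (-11.9, 38, 0.008), (-12.0, 34, 0.004), (-12.0, 36, 0), (-12.6, 38, 0.004), (-13.4, 34, 0)]
```

```bash
python3 -m inch '[[4.8,-2.8,0,0],[9.5,-5.5,0,0],[14.3,-8.3,0,0],[14.3,-8.3,-2,0],[14.3,-8.3,-3.5,0],[14.3,-8.3,-3.5,0],[13.4,-7.8,-4.5,0],[12.4,-7.2,-5.5,0]]' | grep -E "ee_pos|rot|wrist"
python3 -m inch '[[-0.6,0.3,-0.6,0],[-1.2,0.7,-1.2,0],[-1.8,1,-1.8,0],[-2.3,1.3,-2.4,0],[-2.6,1.5,-2.7,0],[-2.6,1.5,-2.7,0],[-2.6,1.5,-2.7,0],[-2.6,1.5,-2.7,0]]' | grep -E "ee_pos|rot|wrist"
python3 -c "
from st import *
tilt()"
```

```text
ee_pos: [0.5613, -0.3472, 0.1494]
tcp_rot: [-179.4, 0.4, 150.1]
wrist_force: [0.5, 0.4, -0.3]
ee_pos: [0.536, -0.3326, 0.1207]
tcp_rot: [-179.4, 0.3, 150.1]
wrist_force: [-0.2, -0.3, -0.3]
[(-5.9, 38, 0.008), (-5.9, 38, 0.004), (-6.0, 40, 0.004), (-6.1, 40, 0), (-6.1, 40, 0.008), (-6.3, 38, 0), (-6.4, 40, -0.004), (-6.8, 38, -0.004)]
```

```bash
python3 -m inch '[[-0.4,0.2,-0.4,0],[-0.8,0.5,-0.8,0],[-1.2,0.7,-1.2,0],[-1.5,0.9,-1.6,0],[-1.5,0.9,-1.6,0],[-1.5,0.9,-1.6,0],[-1.5,0.9,-1.6,0],[-1.5,0.9,-1.6,0]]' | grep -E "ee_pos|wrist"
python3 -m inch '[[-0.3,0.2,-0.3,0],[-0.6,0.4,-0.6,0],[-0.9,0.5,-0.9,0],[-1.2,0.65,-1.3,0],[-1.2,0.65,-1.3,0],[-1.2,0.65,-1.3,0],[-1.2,0.65,-1.3,0],[-1.2,0.65,-1.3,0]]' | grep -E "ee_pos|wrist"
```

```text
ee_pos: [0.521, -0.3236, 0.1047]
wrist_force: [0.2, 0.2, 0.1]
ee_pos: [0.509, -0.3171, 0.0917]
wrist_force: [0.4, -0.8, -0.8]
```

```bash
python3 -m inch '[[-0.1,0.05,-0.1,0],[-0.2,0.1,-0.2,0],[-0.25,0.15,-0.25,0],[-0.25,0.15,-0.25,0],[-0.25,0.15,-0.25,0],[-0.25,0.15,-0.25,0],[-0.25,0.15,-0.25,0],[-0.25,0.15,-0.25,0]]' | grep -E "ee_pos|wrist"
python3 -c "
from st import *
tilt()
S=bot.camera('scene');print([(np.round(d['point'],1),round(d['score'],2)) for d in bot.landmark_of('strip0',S)])
g=np.array([0.4470,-0.2815,.031]);eh=np.array([.867*.7071,-.4985*.7071,.7071])
print(proj(S,[g+eh*s for s in(0.0,.08,.16)]))"
```

```text
ee_pos: [0.5064, -0.3155, 0.0891]
wrist_force: [0.2, 0.2, -0.8]
[(-9.0, 46, 0.008), (-9.2, 44, 0.008), (-9.3, 48, 0.008), (-9.3, 46, 0.004), (-9.5, 48, 0.004), (-9.6, 48, 0), (-9.7, 44, 0.004), (-9.7, 48, -0.004)]
[(array([289.4, 207.8]), 0.8), (array([241.3, 251.5]), 0.74), (array([223., 268.]), 0.71), (array([177.9, 171.4]), 0.55)]
[[197.64257064 181.82346487]
 [177.65541349 170.84300745]
 [156.39463933 159.1524045 ]]
```

```bash
python3 -m inch '[[0,0,0,0],[0,0,0,0],[0,0,0,0],[0,0,0,0],[0,0,2,0],[0,0,5,0],[0,0,10,0],[-3,4,14,0]]' 3 | grep -E "ee_pos|wrist|open"
cat >> st.py <<'E'
B={i:np.array([.460+y*.4985,-.259+y*.867,.031]) for i,y in enumerate((-.078,-.026,.026,.078))}
ez=np.array([.867*.7071,-.4985*.7071,.7071])
def check(i):
    """fit seated strip in bay i: depth of lower end, from brown contrast of upper end along axis in both cams"""
    for n in("scene","top"):
        c=bot.camera(n)
        print(n,"exp centre",proj(c,B[i]+ez*.08).round(1).tolist(),"exp top",proj(c,B[i]+ez*.16).round(1).tolist(),[(np.round(d['point'],1).tolist(),round(d['score'],2)) for d in bot.landmark_of('strip0',c)][:6])
        for s0 in(.09,):
            s=np.arange(.10,.19,.005);P=proj(c,[B[i]+ez*k for k in s]).astype(np.float32)
            v=cv2.remap(c["img"].astype(np.float32),P[:,:1].T.copy(),P[:,1:].T.copy(),1)[0]
            print(" profile r-b @s mm",[(int(k*1000),int(a[0]),int(a[0]-a[2])) for k,a in zip(s,v)])
E
python3 -c "
from st import *
check(1)"
```

```text
ee_pos: [0.4776, -0.2773, 0.2286]
wrist_force: [0.7, 1.0, 0.6]
opening: 0.0299
scene exp centre [[177.6, 170.8]] exp top [[156.4, 159.2]] [([242.1, 252.0], 0.91), ([178.3, 175.1], 0.79), ([220.7, 264.1], 0.71), ([220.9, 312.5], 0.65), ([148.9, 261.7], 0.55)]
 profile r-b @s mm [(100, 102, 44), (105, 109, 42), (110, 112, 31), (115, 116, 23), (120, 138, 19), (125, 159, 18), (130, 162, 19), (135, 169, 20), (140, 171, 19), (145, 170, 19), (150, 171, 19), (155, 173, 18), (160, 173, 19), (165, 173, 19), (170, 173, 19), (175, 174, 18), (180, 172, 19), (185, 173, 20)]
top exp centre [[416.3, 209.4]] exp top [[428.3, 192.0]] [([319.8, 175.4], 0.8), ([317.5, 254.5], 0.76), ([314.2, 192.0], 0.72)]
 profile r-b @s mm [(100, 83, 13), (105, 82, 14), (110, 82, 14), (115, 80, 15), (120, 67, 13), (125, 44, 8), (130, 33, 7), (135, 29, 8), (140, 26, 8), (145, 27, 8), (150, 32, 13), (155, 32, 13), (160, 39, 17), (165, 34, 13), (170, 39, 11), (175, 39, 14), (180, 45, 14), (185, 41, 15)]
```

```bash
cat >> st.py <<'E'
def seat(i):
    c=bot.camera("scene");img=cv2.GaussianBlur(c["img"],(3,3),0).astype(np.float32);out=[]
    eh=np.array([.867,-.4985,0]);up=np.array([0,0,1.]);ex=(eh-up)*.7071
    for th in range(28,56,2):
        d=np.cos(np.radians(th))*eh+np.sin(np.radians(th))*up
        for xm in np.arange(-.01,.0105,.0025):
            s=np.arange(0.0,.14,.0025);P=proj(c,[B[i]+ez*.075+ex*xm+d*k for k in s]).astype(np.float32)
            v=cv2.remap(img,P[:,:1].T.copy(),P[:,1:].T.copy(),1)[0];br=(v[:,0]-v[:,2]>26)&(v[:,0]<150)
            n=np.argmin(br[6:])+6 if not br[6:].all() else len(s)
            sd=[]
            out.append((round(float(s[n-1]),4),th,round(float(xm),4),round(float((v[:n,0]-v[:n,2]).mean()),1)))
    out.sort(key=lambda t:(-t[0],-t[3]));print("seat (out-of-mouth mm, tilt, xmouth)",out[:7])
E
python3 -c "
from st import *
seat(1)"
```

```text
seat (out-of-mouth mm, tilt, xmouth) [(0.0875, 28, -0.005, 41.0), (0.0875, 30, -0.005, 38.3), (0.0875, 28, -0.0075, 37.8), (0.085, 28, 0.0, 45.3), (0.085, 30, 0.0025, 45.3), (0.085, 32, 0.0025, 44.7), (0.085, 34, 0.005, 44.7)]
```

```bash
python3 -m inch '[[0,4,0,-9],[0,8,0,-18],[1,12,0,-27],[3,16,0,-36],[5,20,-2,-45],[7,24,-6,-55.6],[9.5,27.7,-10,-55.6],[9.5,27.7,-14,-55.6]]' 4 30 | grep -E "ee_pos|rot"
python3 -m inch '[[0,0,0,0],[0,0,-1,0],[0,0,-4,0],[0,0,-6.6,0],[0,0,-7.8,0],[0,0,-7.8,0],[0,0,-7.8,0],[0,0,-7.8,0]]' | grep -E "ee_pos|rot|wrist"
```

```text
ee_pos: [0.5727, 0.0026, 0.0843]
tcp_rot: [-179.2, 0.3, 94.6]
ee_pos: [0.5728, 0.0005, 0.0113]
tcp_rot: [-179.5, 0.3, 94.5]
wrist_force: [0.4, -0.7, -0.0]
```

```bash
python3 -m inch '[[0,0,0,0],[0,0,0,0],[0,0,0,0],[0,0,0,0],[0,0,0,0],[0,0,4,0],[0,0,9,0],[0,0,12.9,0]]' 0 30 | grep -E "ee_pos|open|grasp"
python3 -m inch '[[-1.5,-4,0,9],[-3,-8,0,18],[-5,-12,0,27],[-7,-16,0,36],[-9,-20,0,46],[-10.8,-23.2,0,55.6],[-10.8,-23.2,0,55.6],[-10.8,-23.2,-0.5,55.6]]' | grep -E "ee_pos|open|rot"
python3 -m inch '[[0,0,-0.5,0],[0,0,-1,0],[0,0,-1.5,0],[0,0,-2,0],[0,0,-2.4,0],[0,0,-2.8,0],[0,0,-3.2,0],[0,0,-3.2,0]]' | grep -E "ee_pos|wrist"
python3 -m inch '[[0,0,-0.4,0],[0,0,-0.8,0],[0,0,-1.2,0],[0,0,-1.6,0],[0,0,-2,0],[0,0,-2.4,0],[0,0,-2.4,0],[0,0,-2.4,0]]' | grep -E "ee_pos|wrist"
```

```text
ee_pos: [0.5721, 0.0006, 0.1408]
opening: 0.0153
grasp_force: 30.0
ee_pos: [0.4643, -0.2313, 0.1341]
tcp_rot: [-179.4, 0.3, 149.9]
opening: 0.0151
ee_pos: [0.4636, -0.2312, 0.1025]
wrist_force: [-4.6, 3.2, 5.9]
ee_pos: [0.4648, -0.2319, 0.0793]
wrist_force: [-0.5, 1.1, 6.3]
```

```bash
python3 -m inch '[[0,0,-0.2,0],[0,0,-0.4,0],[0,0,-0.6,0],[0,0,-0.6,0],[0,0,-0.6,0],[0,0,-0.6,0],[0,0,-0.6,0],[0,0,-0.6,0]]' | grep -E "ee_pos|wrist"
python3 -m inch '[[0,0,2,0],[0,0,5,0],[0,0,9,0],[0,0,13,0],[0,0,13,0],[0,0,13,0],[0,0,13,0],[0,0,13,0]]' | grep -E "ee_pos|wrist|rot"
python3 -c "
from st import *
tilt()"
```

```text
ee_pos: [0.4651, -0.232, 0.0754]
wrist_force: [-7.6, 3.6, 23.0]
ee_pos: [0.4637, -0.2313, 0.2012]
tcp_rot: [-179.4, 0.2, 150.1]
wrist_force: [0.2, 1.0, -0.1]
[(-5.7, 36, 0.004), (-6.0, 38, 0.004), (-6.1, 36, 0.008), (-6.2, 36, 0), (-6.5, 38, 0), (-6.6, 38, 0.008), (-6.8, 34, 0.008), (-6.8, 34, 0.004)]
```

```bash
python3 -m inch '[[4.8,-2.8,0,0],[9.5,-5.5,0,0],[14.3,-8.2,0,0],[14.3,-8.2,-2,0],[14.3,-8.2,-3.5,0],[14.3,-8.2,-3.5,0],[13.4,-7.7,-4.5,0],[12.4,-7.1,-5.5,0]]' | grep -E "ee_pos|rot|wrist"
python3 -m inch '[[-0.6,0.3,-0.6,0],[-1.2,0.7,-1.2,0],[-1.8,1,-1.8,0],[-2.3,1.3,-2.4,0],[-2.6,1.5,-2.7,0],[-2.6,1.5,-2.7,0],[-2.6,1.5,-2.7,0],[-2.6,1.5,-2.7,0]]' | grep -E "ee_pos|rot|wrist"
python3 -m inch '[[-0.4,0.2,-0.4,0],[-0.8,0.5,-0.8,0],[-1.2,0.7,-1.2,0],[-1.5,0.9,-1.6,0],[-1.5,0.9,-1.6,0],[-1.5,0.9,-1.6,0],[-1.5,0.9,-1.6,0],[-1.5,0.9,-1.6,0]]' | grep -E "ee_pos|wrist"
python3 -m inch '[[-0.3,0.2,-0.3,0],[-0.6,0.4,-0.6,0],[-0.9,0.5,-0.9,0],[-1.2,0.65,-1.3,0],[-1.2,0.65,-1.3,0],[-1.2,0.65,-1.3,0],[-1.2,0.65,-1.3,0],[-1.2,0.65,-1.3,0]]' | grep -E "ee_pos|wrist"
```

```text
ee_pos: [0.5875, -0.3022, 0.1489]
tcp_rot: [-179.4, 0.4, 150.1]
wrist_force: [-0.4, 0.7, -0.6]
ee_pos: [0.5623, -0.2876, 0.1203]
tcp_rot: [-179.4, 0.3, 150.1]
wrist_force: [-0.6, -0.1, -0.1]
ee_pos: [0.5472, -0.2785, 0.1042]
wrist_force: [0.1, -0.8, -1.1]
ee_pos: [0.5345, -0.2716, 0.0908]
wrist_force: [-4.9, 2.7, 2.3]
```

```bash
python3 -m inch '[[0,0,0,0],[0,0,0,0],[0,0,0,0],[0,0,0,0],[0,0,2,0],[0,0,5,0],[0,0,10,0],[-3,4,14,0]]' 3 | grep -E "ee_pos|wrist|open"
python3 -m inch '[[0,4,0,-9],[0,8,0,-18],[1,12,0,-27],[3,16,0,-36],[5,20,-2,-45],[8,22,-6,-55],[13.3,22.8,-10,-58.4],[13.3,22.8,-14,-58.4]]' 4 30 | grep -E "ee_pos|rot"
python3 -c "
from st import *
seat(1);seat(2)
T=bot.camera('top')
[print(o) for o in comps(bot.camera('scene'),(190,250,250,285),z=.016)]"
```

```text
ee_pos: [0.5064, -0.2338, 0.2307]
wrist_force: [-0.0, 0.8, 0.8]
opening: 0.0302
ee_pos: [0.641, -0.004, 0.0876]
tcp_rot: [-179.4, 0.3, 91.7]
seat (out-of-mouth mm, tilt, xmouth) [(0.0475, 54, -0.005, 29.9), (0.0475, 52, -0.0075, 29.1), (0.0475, 54, -0.0075, 28.9), (0.045, 54, -0.0025, 30.8), (0.045, 50, -0.005, 30.3), (0.045, 52, -0.005, 30.3), (0.045, 48, -0.0075, 29.6)]
seat (out-of-mouth mm, tilt, xmouth) [(0.0425, 28, -0.005, 29.7), (0.0425, 30, -0.0025, 29.6), (0.0425, 32, -0.0025, 29.6), (0.0425, 28, -0.0025, 29.5), (0.0425, 34, 0.0, 29.4), (0.0425, 32, 0.0, 29.2), (0.0425, 30, 0.0, 28.8)]
([221.4, 264.3], [0.645, 0.01, 0.016], np.float64(0.17), np.float64(0.028), np.float64(91.9))
```

```bash
python3 -m inch '[[0,-1.2,-1,0],[0,-1.2,-4,0],[0,-1.2,-6.6,0],[0,-1.2,-7.7,0],[0,-1.2,-7.7,0],[0,-1.2,-7.7,0],[0,-1.2,-7.7,0],[0,-1.2,-7.7,0]]' | grep -E "ee_pos|rot|wrist"
python3 -m inch '[[0,0,0,0],[0,0,0,0],[0,0,0,0],[0,0,0,0],[0,0,0,0],[0,0,4,0],[0,0,9,0],[0,0,12.9,0]]' 0 30 | grep -E "ee_pos|open|grasp"
python3 -m inch '[[-2.5,-3,0,9],[-5,-6,0,18],[-7.5,-9,0,27],[-10,-12,0,36],[-12.5,-15,0,46],[-15,-17.1,0,56],[-15,-17.1,0,58.4],[-15,-17.1,-0.5,58.4]]' | grep -E "ee_pos|open|rot"
```

```text
ee_pos: [0.6391, -0.0169, 0.0138]
tcp_rot: [-179.4, 0.3, 91.7]
wrist_force: [-0.1, -0.1, -0.2]
ee_pos: [0.6387, -0.0169, 0.1438]
opening: 0.0149
grasp_force: 30.6
ee_pos: [0.4886, -0.1882, 0.1371]
tcp_rot: [-179.4, 0.3, 150.0]
opening: 0.015
```

```bash
python3 -m inch '[[0.2,0.1,-0.5,0],[0.2,0.1,-1,0],[0.2,0.1,-1.5,0],[0.2,0.1,-2,0],[0.2,0.1,-2.4,0],[0.2,0.1,-2.8,0],[0.2,0.1,-3.2,0],[0.2,0.1,-3.2,0]]' | grep -E "ee_pos|wrist"
python3 -m inch '[[0,0,-0.4,0],[0,0,-0.8,0],[0,0,-1.2,0],[0,0,-1.6,0],[0,0,-2,0],[0,0,-2.4,0],[0,0,-2.8,0],[0,0,-2.8,0]]' | grep -E "ee_pos|wrist"
python3 -m inch '[[0,0,2,0],[0,0,5,0],[0,0,9,0],[0,0,12.5,0],[0,0,12.5,0],[0,0,12.5,0],[0,0,12.5,0],[0,0,12.5,0]]' | grep -E "ee_pos|wrist|rot"
python3 -c "
from st import *
tilt()"
```

```text
ee_pos: [0.4903, -0.1866, 0.1056]
wrist_force: [-5.8, 3.2, 6.0]
ee_pos: [0.4914, -0.1872, 0.0785]
wrist_force: [-1.6, 0.2, 8.2]
ee_pos: [0.4904, -0.1868, 0.2013]
tcp_rot: [-179.4, 0.2, 150.1]
wrist_force: [-0.5, 0.2, 0.6]
[(-4.7, 40, 0), (-5.0, 40, 0.004), (-5.5, 38, 0), (-5.8, 38, 0.004), (-5.9, 40, -0.004), (-6.0, 42, 0.004), (-6.1, 42, 0), (-6.3, 40, 0.008)]
```

```bash
python3 -m inch '[[4.8,-2.8,0,0],[9.5,-5.5,0,0],[14.3,-8.2,0,0],[14.3,-8.2,-1.5,0],[14.3,-8.2,-2.7,0],[14.3,-8.2,-2.7,0],[13.4,-7.7,-3.7,0],[12.4,-7.1,-4.5,0]]' | grep -E "ee_pos|rot|wrist"
python3 -m inch '[[-0.6,0.3,-0.6,0],[-1.2,0.7,-1.2,0],[-1.8,1,-1.8,0],[-2.3,1.3,-2.4,0],[-2.6,1.5,-2.7,0],[-2.6,1.5,-2.7,0],[-2.6,1.5,-2.7,0],[-2.6,1.5,-2.7,0]]' | grep -E "ee_pos|rot|wrist"
python3 -m inch '[[-0.4,0.2,-0.4,0],[-0.8,0.5,-0.8,0],[-1.2,0.7,-1.2,0],[-1.5,0.9,-1.6,0],[-1.5,0.9,-1.6,0],[-1.5,0.9,-1.6,0],[-1.5,0.9,-1.6,0],[-1.5,0.9,-1.6,0]]' | grep -E "ee_pos|wrist"
python3 -m inch '[[-0.3,0.2,-0.3,0],[-0.6,0.4,-0.6,0],[-0.9,0.5,-0.9,0],[-1.2,0.65,-1.3,0],[-1.2,0.65,-1.3,0],[-1.2,0.65,-1.3,0],[-1.2,0.65,-1.3,0],[-1.2,0.65,-1.3,0]]' | grep -E "ee_pos|wrist"
```

```text
ee_pos: [0.6138, -0.2573, 0.1589]
tcp_rot: [-179.4, 0.4, 150.1]
wrist_force: [-0.1, 0.8, 0.4]
ee_pos: [0.589, -0.2431, 0.1303]
tcp_rot: [-179.4, 0.3, 150.1]
wrist_force: [-0.7, -1.0, -0.3]
ee_pos: [0.5739, -0.234, 0.1142]
wrist_force: [0.0, 0.3, -0.1]
ee_pos: [0.5619, -0.2275, 0.1013]
wrist_force: [-0.3, -0.2, -0.3]
```

```bash
python3 -m inch '[[-0.2,0.1,-0.2,0],[-0.4,0.2,-0.4,0],[-0.4,0.2,-0.4,0],[-0.4,0.2,-0.4,0],[-0.4,0.2,-0.4,0],[-0.4,0.2,-0.4,0],[-0.4,0.2,-0.4,0],[-0.4,0.2,-0.4,0]]' | grep -E "ee_pos|wrist"
python3 -m inch '[[0,0,0,0],[0,0,0,0],[0,0,0,0],[0,0,0,0],[0,0,2,0],[0,0,5,0],[0,0,10,0],[-3,4,14,0]]' 3 | grep -E "ee_pos|wrist|open"
python3 -m inch '[[-3,6,0,0],[-6,12,0,0],[-9,15,0,0],[-9,15,0,0],[-9,15,0,0],[-9,15,0,0],[-9,15,0,0],[-9,15,0,0]]' | grep -E "time|ee_pos|wrist|open"
python3 -c "
from st import *
seat(1);seat(2);seat(3)
S=bot.camera('scene');T=bot.camera('top')
for c in(S,T):
    print('strips',[(np.round(d['point'],1).tolist(),round(d['score'],2)) for d in bot.landmark_of('strip0',c)])
    print('exp',[proj(c,B[i]+ez*.08)[0].round(1).tolist() for i in(1,2,3)])
    for n in('tote_handle','block0','glue','mushroom','jar'): print(n,[(np.round(d['point'],1).tolist(),round(d['score'],2)) for d in bot.landmark_of(n,c)][:4])"
```

```text
ee_pos: [0.5578, -0.2254, 0.0972]
wrist_force: [-0.3, -0.1, -0.4]
ee_pos: [0.529, -0.1872, 0.2368]
wrist_force: [0.3, -0.1, 0.9]
opening: 0.0301
time: 99.05
ee_pos: [0.4387, -0.0368, 0.2359]
wrist_force: [-0.3, -0.2, -0.0]
opening: 0.0301
seat (out-of-mouth mm, tilt, xmouth) [(0.0875, 28, -0.005, 41.1), (0.0875, 30, -0.005, 38.5), (0.0875, 28, -0.0075, 38.0), (0.085, 30, 0.0025, 45.3), (0.085, 28, 0.0, 45.2), (0.085, 32, 0.0025, 44.9), (0.085, 34, 0.005, 44.8)]
seat (out-of-mouth mm, tilt, xmouth) [(0.1125, 50, 0.005, 41.7), (0.1125, 52, 0.0075, 41.3), (0.1125, 54, 0.01, 40.9), (0.1125, 52, 0.01, 40.8), (0.11, 42, -0.01, 44.2), (0.11, 40, -0.01, 44.0), (0.11, 42, -0.0075, 43.8)]
seat (out-of-mouth mm, tilt, xmouth) [(0.14, 54, -0.005, 41.9), (0.14, 54, -0.0025, 41.4), (0.1375, 52, -0.01, 42.5), (0.1375, 54, -0.0075, 42.4), (0.1375, 52, -0.0075, 41.8), (0.1375, 50, -0.01, 41.4), (0.1375, 54, 0.0, 41.3)]
strips [([177.5, 171.4], 0.65), ([292.6, 209.3], 0.65)]
exp [[177.6, 170.8], [181.4, 180.5], [185.3, 190.6]]
tote_handle [([399.1, 250.4], 0.76), ([410.3, 182.6], 0.72)]
block0 [([389.8, 309.7], 0.71), ([392.7, 273.1], 0.58), ([389.2, 282.6], 0.53)]
glue [([149.0, 262.3], 0.6)]
mushroom [([191.7, 296.1], 0.67)]
jar [([220.0, 310.9], 0.79)]
strips [([389.5, 193.6], 0.71), ([321.3, 255.0], 0.51), ([416.5, 208.6], 0.45), ([399.2, 200.6], 0.44), ([398.1, 224.8], 0.42), ([429.0, 218.9], 0.18)]
exp [[416.3, 209.4], [402.2, 201.9], [388.1, 194.4]]
tote_handle [([182.3, 202.6], 0.79), ([230.9, 309.0], 0.59)]
block0 [([194.6, 216.7], 0.46), ([179.5, 190.3], 0.45), ([197.4, 216.4], 0.37)]
glue [([362.4, 139.6], 0.7), ([306.3, 137.4], 0.62)]
mushroom [([307.7, 136.6], 0.6), ([397.7, 202.4], 0.49)]
jar [([290.6, 140.2], 0.69), ([196.6, 214.0], 0.44), ([392.3, 194.5], 0.37)]
```

```bash
python3 -c "
from st import *
eh=np.array([.867,-.4985,0]);up=np.array([0,0,1.]);ex=(eh-up)*.7071
for n in('top','scene'):
  c=bot.camera(n);img=c['img'].astype(np.float32)
  for i in(1,2,3):
    for th,xm in((32,.004),(45,0)):
      d=np.cos(np.radians(th))*eh+np.sin(np.radians(th))*up
      s=np.arange(.03,.13,.005);P=proj(c,[B[i]+ez*.075+ex*xm+d*k for k in s]).astype(np.float32)
      v=cv2.remap(img,P[:,:1].T.copy(),P[:,1:].T.copy(),1)[0]
      print(n,i,th,[(int(round(k*1000)),int(a[0]),int(a[0]-a[2])) for k,a in zip(s,v)])
"
```

```text
top 1 32 [(30, 66, 43), (35, 62, 45), (40, 63, 43), (45, 67, 42), (50, 68, 40), (55, 69, 43), (60, 68, 45), (65, 65, 42), (70, 71, 46), (75, 69, 48), (80, 70, 48), (85, 77, 25), (90, 111, 11), (95, 127, 8), (100, 132, 7), (105, 129, 7), (110, 132, 9), (115, 130, 9), (120, 129, 7), (125, 129, 8)]
top 1 45 [(30, 68, 39), (35, 69, 40), (40, 70, 39), (45, 67, 41), (50, 70, 37), (55, 73, 34), (60, 76, 31), (65, 73, 35), (70, 75, 41), (75, 70, 38), (80, 73, 41), (85, 74, 36), (90, 77, 29), (95, 84, 23), (100, 106, 14), (105, 125, 10), (110, 130, 7), (115, 129, 8), (120, 128, 7), (125, 130, 9)]
top 2 32 [(30, 66, 42), (35, 64, 38), (40, 67, 41), (45, 67, 43), (50, 69, 40), (55, 65, 50), (60, 70, 44), (65, 67, 48), (70, 74, 44), (75, 72, 45), (80, 69, 39), (85, 82, 19), (90, 120, 9), (95, 131, 10), (100, 132, 9), (105, 128, 6), (110, 129, 7), (115, 129, 6), (120, 129, 3), (125, 132, 8)]
top 2 45 [(30, 70, 38), (35, 70, 37), (40, 69, 35), (45, 71, 37), (50, 75, 38), (55, 70, 40), (60, 74, 35), (65, 73, 38), (70, 77, 36), (75, 75, 35), (80, 78, 36), (85, 80, 35), (90, 77, 31), (95, 84, 19), (1
[... 1823 characters left out ...]
0, 84, 44), (105, 85, 44), (110, 113, 25), (115, 161, 19), (120, 174, 19), (125, 174, 19)]
scene 3 32 [(30, 85, 48), (35, 86, 48), (40, 87, 45), (45, 84, 46), (50, 85, 45), (55, 85, 46), (60, 86, 46), (65, 84, 45), (70, 83, 47), (75, 84, 45), (80, 84, 39), (85, 110, 25), (90, 141, 20), (95, 144, 18), (100, 145, 20), (105, 153, 19), (110, 163, 20), (115, 168, 20), (120, 170, 21), (125, 170, 21)]
scene 3 45 [(30, 80, 40), (35, 77, 38), (40, 77, 38), (45, 86, 42), (50, 88, 42), (55, 98, 48), (60, 101, 49), (65, 97, 48), (70, 87, 43), (75, 84, 38), (80, 84, 41), (85, 83, 42), (90, 81, 43), (95, 82, 45), (100, 81, 44), (105, 81, 43), (110, 107, 28), (115, 155, 23), (120, 172, 24), (125, 174, 23)]
```

Both cameras show all three strips sticking out about 85 mm at about 32°. That means they stand on the bay floors, about 13° off the bay axis. The tote still hangs with the blocks in it, and the bystanders have not moved.

```bash
python3 -c "
from workcell import bot
print(bot.job_done())"
```

```text
the job is handed in; nothing more can be done
None
```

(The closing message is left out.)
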